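# Put the pantry's rail lights on charge

### The arm

A 6-joint arm with a two-finger parallel gripper is mounted at the origin on the work surface. World frame = base frame: x ahead of the robot, y to its left, z up, the work surface at z = 0. Lengths are in mm, angles in rad, forces in N, time in s.
With the tool pointing down it reaches from about 300 to 750 mm from the base axis. Payload 8.5 kg.
Tool frame: the origin (TCP) lies at the very end of the fingers, on their centre line; the grasp point (between the pads) lies 19 mm behind it; z points along the fingers, y is the line along which they close (so a half turn about z gives the same grasp; the last joint's range is limited). The gripper opens to 85 mm and grips with 20 to 120 N. Pads are 22 mm wide; open, the fingers measure 114 mm over their backs; the gripper's body (76 mm by 85 mm) begins 54 mm behind the grasp point. The pads swing forward as they close: fully open they stand 13 mm farther back than shut.
Start: joints at [-1.443, 0.381, 1.297, -0, 1.464, -0.215], TCP at [184.863, -517.983, 231.322] pointing down, gripper open.
Joint ranges: [-3.11, 3.11], [-0.89, 2.33], [0.22, 2.48], [-1.42, 4.56], [0.17, 2.85], [-2.88, 2.88]. Speed limits (rad/s): [2.39, 2.39, 3.14, 3.14, 3.14, 3.14].

### API

Orientations are given as a rotation vector (axis times angle).
In Python, from plant import arm, optics, close_job gives the robot as it stands.
- The arm moves only by the tool apply_moves, never from a script. Its arguments are lists of equal length, an entry for each row: "hand": the closure, from -1 (fully open) to 1 (shut); "offset": the shift along the tool's x, y, z in units of 500 mm (1.0 is 500 mm), a list of three; "roll": the turn about the tool's z in units of 2 rad (1.0 is 2 rad). In form: {"hand": [hand, ...], "offset": [[tx, ty, tz], ...], "roll": [roll, ...]}. A call has 1 to 8 rows; each row shifts and turns the commanded pose from where the row before left it, along the tool's axes as they then stand; what a row does not reach is not made up. A row lasts 1/12 s, in which the tool goes at most 41.7 mm and 7.16 degrees, less where a joint would pass 70% of its speed; a pose out of reach is approached as far as the arm can. A call with a number of a shift or a turn outside -1 to 1 is refused whole. A call with a gripper value outside its range is refused whole. The fingers move at their own pace and stop on an object; "newtons" is the grip in N (left out, the last holds). Time passes only in rows, so rows that do not move let the fingers close. It gives the time, the measured TCP pose, the force, the opening and the grip force at its end, in the units of the state.
- arm.state(): the state, without advancing time (a new reading comes with each control period).
- optics.grab_frame(name): name is "scene" or "side" or "wrist"; returns the picture (400x640x3 uint8, red, green, blue); there is no depth.
- optics.camera_info(name): a dict with "vertical_fov" (degrees; the focal length in pixels is half the picture's height over the tangent of half this angle, whatever the lens; pixels are square), "cx", "cy" (the principal point, pixels), "k1" (the pictures are not rectified: a ray, as slopes to the right and down, at radius r is drawn at 1 + k1 r^2 times it, then the intrinsics apply), "origin" and "attitude" of the camera in the world. Camera axes: x right, y up, looking along -z (the intrinsics and any distortion apply to the point x, -y, -z); pixel columns grow to the right and rows downward; lengths in mm; the calibration is good to about 2 mm. A picture is of the moment at which its call begins: read the wrist's pose just before it. camera_info takes no time and is no camera call; for the wrist camera it gives the pose at the moment of the call.
- close_job(): hands the job in; it is judged then, once.
The state is a dict: "time_s": time; "joint_positions": joint angles; "dq": joint speeds; "effort": joint torques, N m; "tool_pos": TCP position; "orientation": TCP orientation; "force": force on the tool from outside, world axes, zero at the start; "ft_torque": the same for the moment, N m; "opening": opening from 0.0 (shut) to 1.0 (fully open); "grasp_force": force on a finger pad.
Only numpy, scipy, OpenCV 4.12 (cv2) and the standard library are available. Lean on these libraries where they do the work, as an engineer would, in place of code of your own. Each camera call takes 0.05 s, during which the arm holds its last target. There are 200 camera calls.

### The job

Put all the battery lights on charge: lift the cover off the charging dock and set it down flat on the counter, unsnap every light from the sloping rail and fetch the one lying on the counter, and seat each in a well of the dock, lens up and fully down. Then put the cover back on, fully down over the dock, leaving the glasses, bottles and crockery where they are.

Things in the scene. Friction and masses are not known exactly. Their poses are not given: they have to be found in the camera images.
- light1: battery puck light, 90 g; origin at its underside's centre, z out through the lens. Black foot with a bead 34 mm across (0 to 4 mm up), neck 27 mm across (4 to 12), dark metal body 56 mm across (12 to 25: grip it here), white lens 46 mm across (25 to 27). Charging contacts underneath. If present it starts snapped into seat 1 of the sloping rail.
- light2: the same kind of light; if present it starts in seat 2 of the rail.
- light3: the same; if present it starts in seat 3 of the rail.
- light4: the same; if present it starts in seat 4 of the rail.
- light5: the same; always present, it starts standing loose on the counter on its foot, lens up.
- rail: fixed brass light rail: a channel 410 mm long (y), 41 mm wide, on two posts; origin on the counter under its middle. The channel's floor is 78 mm up at the middle line and slopes 35 degrees: its normal, which is the z of a light in it, leans from vertical towards the rail's -x, the robot's side.
- rail_mid (a point): middle of the channel's floor. Seats 1 to 4 lie at y = -135, -45, 45, 135 mm, 90 mm apart: grip a light across the rail, one finger up-slope and one down-slope of it; the fingertips may overhang the rail's edges. In a seat two sprung steel catches snap over the foot's bead: a straight pull of about 10 N along the light's axis frees it in 5 mm; 12 mm out it is clear of the channel.
- dock: fixed charging dock, origin at its underside's centre: a base flange 108 mm (x) by 316 mm (y), 4 mm thick, and on it a grey deck 84 by 292 mm, its top 18 mm above the counter, with four round wells in a row along y, 40 mm across, 9 mm deep, 68 mm apart. A seated light's body is 3 mm above the deck; hold lights across the dock (fingers closing along its x).
- well1 (a point): centre of the floor of well 1, 9 mm above the counter, at y = -102 mm of the dock; a seated light's origin lies here.
- well2 (a point): centre of the floor of well 2, 9 mm above the counter, at y = -34 mm of the dock; a seated light's origin lies here.
- well3 (a point): centre of the floor of well 3, 9 mm above the counter, at y = 34 mm of the dock; a seated light's origin lies here.
- well4 (a point): centre of the floor of well 4, 9 mm above the counter, at y = 102 mm of the dock; a seated light's origin lies here.
- dock_seat (a point): middle of the dock at the top of its base flange, 4 mm above the counter; the cover's origin lies here when it is on.
- cover: the dock's lift-off wooden dust cover, about 280 g: a box open below, 98 mm (x) by 306 mm (y), 43 mm tall, walls 3 mm; origin at the centre of its lower rim, z up. It drops over the deck with 4 mm to spare all round onto the flange, either way round. Brass bar handle on top: 12 mm wide (x), 90 mm long (y), 54 to 66 mm above the origin. It starts on the dock.
- decanter: glass decanter, 92 mm across, 238 mm tall; leave it alone. Origin under its middle, as for all below.
- whiskey: amber bottle, 72 mm across, 220 mm tall; leave it alone.
- tumbler_a: glass tumbler, 76 mm across, 85 mm tall; leave it alone.
- tumbler_b: the same, another one; leave it alone.
- mug: white mug, 76 mm across and 88 mm tall, with a handle; leave it alone.
- jigger: steel jigger (hourglass measure), 48 mm across, 82 mm tall; leave it alone.
- sugar_bowl: white bowl, 84 mm across, 50 mm tall; leave it alone.

How it is judged:
By the outcome, as a careful person would: the job done as asked, in the order asked, and still so for the second after the job is handed in, with the robot touching nothing.
Of light1, light2, light3, light4 only 2 to 3 are there at a start; the rules pass over those that are not, and their reading is None.
At some moment in a run one of cover, light5 may be knocked a few centimetres aside while the robot is not near it.
It also fails if it takes over 210 s, if anything falls off the work surface, if the arm or the gripper's body presses on something with over 40 N, if the wrist force passes 120 N, or if a joint passes its speed limit or range.

## Working session

There is one attempt and no reset: what is moved stays moved. The work goes in short steps, Python scripts to look and compute and a tool call to move; the robot and the scene stay as the last step left them, time stands still between calls to the robot, and variables do not carry over. Pictures are saved under pics/ and viewed, at most 14 in all, crops included, and the job is handed in when it is done.

Besides the shell and the picture viewer there is one more tool, called after "Call:" as a command line: name --pt "numbers of a row" for each row, then --argument value for the rest. apply_moves: Moves the arm, as the interface text tells. Its arguments: {"type":"object","properties":{"hand":{"type":"array"},"offset":{"type":"array"},"roll":{"type":"array"},"newtons":{"type":"number"}},"required":["hand","offset","roll"]}

```bash
mkdir -p pics; ls; python3 - <<'E'
from plant import arm, optics
import cv2
print(arm.state())
for n in ("scene","side","wrist"):
    print(n,optics.camera_info(n))
    cv2.imwrite(f"pics/{n}0.png",optics.grab_frame(n)[:,:,::-1])
E
```

```text
pics
{'time_s': 0.0, 'joint_positions': array([-1.44326904e+00,  3.81195974e-01,  1.29828830e+00, -9.80453067e-06,
        1.46361143e+00, -2.15296677e-01]), 'dq': array([ 0.00098488, -0.00045247, -0.00099222,  0.00123203,  0.00089421,
       -0.00022787]), 'effort': array([-1.48204231e-05, -4.48465848e+01, -2.31281555e+01, -1.55608736e-04,
        4.73800086e-03, -2.47842962e-05]), 'tool_pos': array([ 184.83848951, -517.68372203,  230.70251187]), 'orientation': array([-3.09407200e+00, -5.35618855e-01, -8.82393774e-05]), 'force': array([-1.04686658,  0.18105342,  0.68185185]), 'ft_torque': array([-0.00524292, -0.03465371,  0.00846121]), 'grasp_force': 0.0, 'opening': 1.000198541645116}
scene {'vertical_fov': 52.46641965990559, 'cx': 319.42170994426834, 'cy': 202.51523676032951, 'k1': 0.014093309839700736, 'origin': array([ 924.15763979, -770.41600923,  734.47442658]), 'attitude': array([0.80550112, 0.23347989, 0.48861513])}
side {'vertical_fov': 47.45349175188737, 'cx': 323.656851171753, 'cy': 196.61798701667652, 'k1': -0.09187197940394762, 'origin': array([ -97.14806765,  547.12437924, 1017.82057599]), 'attitude': array([ 0.37580142, -0.94013205, -2.22388969])}
wrist {'vertical_fov': 71.7716210199775, 'cx': 316.52969078213465, 'cy': 203.01312817827997, 'k1': 0.011542954415189884, 'origin': array([ 256.67725026, -491.26120767,  372.79839932]), 'attitude': array([-0.25882983,  0.1830847 , -1.21791408])}
```

View pics/scene0.png

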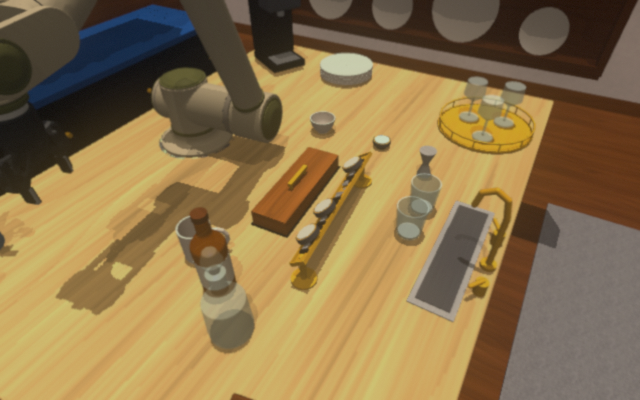

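View pics/side0.png

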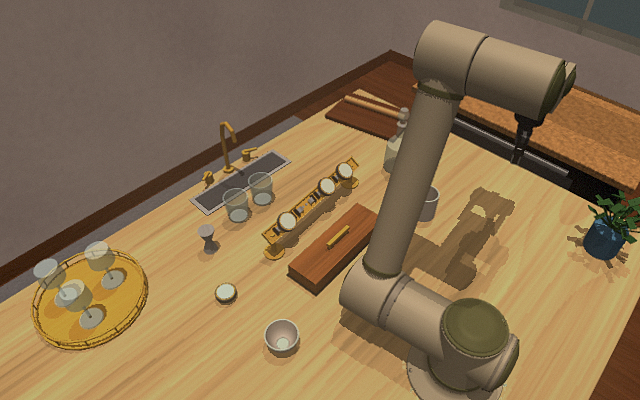

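The scene shows lights in three rail seats at scene pixels (307,236), (323,208) and (352,165). The loose light is at scene (382,142) and side (226,293). The cover is on the dock with its handle at scene (298,177) and side (339,236).

```bash
cat > h.py <<'E'
import numpy as np, cv2
from scipy.spatial.transform import Rotation as R
from scipy.optimize import least_squares
from plant import arm, optics
F=np.diag([1,-1,-1.])
def cam(n):
    c=optics.camera_info(n); f=200/np.tan(np.radians(c["vertical_fov"])/2)
    K=np.array([[f,0,c["cx"]],[0,f,c["cy"]],[0,0,1]]); d=np.array([c["k1"],0,0,0])
    return K,d,np.array(c["origin"]),R.from_rotvec(c["attitude"]).as_matrix()
def proj(c,P):
    K,d,o,A=c; M=F@A.T
    return cv2.projectPoints(np.asarray(P,float).reshape(-1,1,3),cv2.Rodrigues(M)[0],-M@o,K,d)[0].reshape(-1,2)
def ray(c,uv):
    K,d,o,A=c; p=cv2.undistortPoints(np.array(uv,float).reshape(1,1,2),K,d).ravel()
    v=A@F@np.array([p[0],p[1],1]); return o,v/np.linalg.norm(v)
def onz(c,uv,z):
    o,v=ray(c,uv); return o+v*(z-o[2])/v[2]
def tri(obs):
    A=np.zeros((3,3)); b=np.zeros(3)
    for c,uv in obs:
        o,v=ray(c,uv); P=np.eye(3)-np.outer(v,v); A+=P; b+=P@o
    return np.linalg.solve(A,b)
def snap(n,name,box=None,s=1):
    c=cam(n); im=optics.grab_frame(n)[:,:,::-1].copy()
    cv2.imwrite(f"pics/{name}_raw.png",im)
    if box: im=im[box[1]:box[3],box[0]:box[2]]
    cv2.imwrite(f"pics/{name}.png",cv2.resize(im,None,fx=s,fy=s,interpolation=cv2.INTER_CUBIC))
    return c,im
def st():
    s=arm.state(); print(round(s["time_s"],2),s["tool_pos"].round(1),R.from_rotvec(s["orientation"]).as_matrix().round(4).tolist(),"F",s["force"].round(1),"op",round(s["opening"],3),"g",round(s["grasp_force"],1)); return s
E
python3 - <<'E'
from h import *
np.set_printoptions(suppress=True,precision=1)
a,b=cam("scene"),cam("side")
for n,u,v in [("L1",(307,233),(345,171)),("L2",(323,205),(327,185)),("L4",(352,163),(287,220)),("L5",(382,141),(226,291)),("handle",(298,177),(339,236)),("h1",(290,189),(349,227)),("h2",(305,166),(329,246))]:
    print(n,tri([(a,u),(b,v)]))
# obstacles by ray-plane at base
for n,u in [("jigger",(208,248)),("tumA",(238,219)),("tumB",(262,202)),("bowl",(282,352)),("mug",(428,215))]: print(n,onz(b,u,0))
for n,u in [("dec",(229,335)),("whis",(214,285)),("mug",(195,258)),("bowl",(322,130)),("jig",(424,172))]: print(n,onz(a,u,0))
x=cv2.imread("pics/scene0.png")[110:300,240:440]; cv2.imwrite("pics/c1.png",cv2.resize(x,None,fx=3,fy=3,interpolation=cv2.INTER_CUBIC))
x=cv2.imread("pics/side0.png")[140:310,200:400]; cv2.imwrite("pics/c2.png",cv2.resize(x,None,fx=3,fy=3,interpolation=cv2.INTER_CUBIC))
s=st();K,d,o,A=cam("wrist"); T=R.from_rotvec(s["orientation"]).as_matrix(); print("cam in tool",T.T@(o-s["tool_pos"]),(T.T@A).round(3).tolist())
E
```

```text
L1 [ 588.9 -268.9   94.6]
L2 [ 579.5 -179.8  101. ]
L4 [563.9  -2.   98.5]
L5 [550.4 235.6  21.9]
handle [444.1 -81.6  60.8]
h1 [ 448.9 -128.8   56.4]
h2 [437.7 -34.8  63.7]
jigger [720.5 173.6   0. ]
tumA [747.5  40.6   0. ]
tumB [750.1 -59.    0. ]
bowl [329.1 244.    0. ]
mug [ 334.8 -375.5    0. ]
dec [ 549.1 -505.9    0. ]
whis [ 442.6 -428.3    0. ]
mug [ 352.2 -391.2    0. ]
bowl [338.3 230.6   0. ]
jig [709.4 178.    0. ]
0.15 [ 184.8 -517.8  230.9] [[0.9418, 0.3361, -0.0001], [0.3361, -0.9418, 0.0011], [0.0002, -0.0011, -1.0]] F [ 0.1 -0.5 -0.2] op 0.999 g 0.0
cam in tool [  76.6   -1.  -142. ] [[0.0, 0.956, 0.294], [1.0, -0.0, -0.001], [-0.001, 0.294, -0.956]]
```

Call:
apply_moves --hand '[-1,-1,-1,-1,-1,-1,-1,-1]' --pt "0 0 -0.06" --pt "0.059 -0.05 0" --pt "0.059 -0.05 0" --pt "0.059 -0.05 0" --pt "0.059 -0.05 0" --pt "0.059 -0.05 0" --pt "0.059 -0.05 0" --pt "0.059 -0.05 0" --roll '[0,0,0,0,0,0,0,0]'

```text
time_s: 0.82
tool_pos: [320.9, -281.9, 261.2]
orientation: [-3.095, -0.535, -0.0]
force: [1.0, -0.6, -0.2]
opening: 0.998
grasp_force: 0.0
```

Call:
apply_moves --hand '[-1,-1,-1,-1,-1,-1,-1]' --pt "0 0 -0.06" --pt "0.059 -0.05 0" --pt "0.059 -0.05 0" --pt "0.059 -0.05 0" --pt "0.059 -0.05 0" --pt "0.059 -0.05 0" --pt "0.059 -0.05 0" --roll '[0,0,0,0,0,0,0]'

```text
time_s: 1.4
tool_pos: [437.3, -81.1, 291.3]
orientation: [3.096, 0.536, 0.0]
force: [1.1, -1.1, -0.0]
opening: 0.997
grasp_force: 0.0
```

Call:
apply_moves --hand '[-1,-1,-1,-1,-1,-1,-1,-1]' --pt "0 0 0" --pt "0 0 0" --pt "0 0 0" --pt "0 0 0" --pt "0 0 0" --pt "0 0 0" --pt "0 0 0" --pt "0 0 0" --roll '[-0.061,-0.061,-0.061,-0.061,-0.061,-0.061,-0.061,-0.061]'

```text
time_s: 2.07
tool_pos: [436.7, -82.9, 291.1]
orientation: [-2.477, -1.932, 0.0]
force: [0.7, -0.1, -0.2]
opening: 1.004
grasp_force: 0.0
```

Call:
apply_moves --hand '[-1,-1,-1,-1,-1,-1]' --pt "0 0 0" --pt "0 0 0" --pt "0 0 0" --pt "0 0 0" --pt "0 0 0" --pt "0 0 0" --roll '[-0.061,-0.061,-0.061,0,0,0]'

```text
time_s: 2.57
tool_pos: [436.8, -83.0, 291.2]
orientation: [-2.095, -2.34, 0.0]
force: [-0.3, 0.3, -0.6]
opening: 1.0
grasp_force: 0.0
```

```bash
python3 - <<'E'
from h import *
s=st(); snap("wrist","w1"); print(s["joint_positions"].round(2))
E
```

```text
2.57 [436.8 -83.  291.2] [[-0.1102, 0.9939, -0.0002], [0.9939, 0.1102, 0.0001], [0.0001, -0.0002, -1.0]] F [-0.3  0.3 -0.6] op 1.0 g 0.0
[-0.46  0.15  1.45  0.    1.54 -0.57]
```

View pics/w1.png

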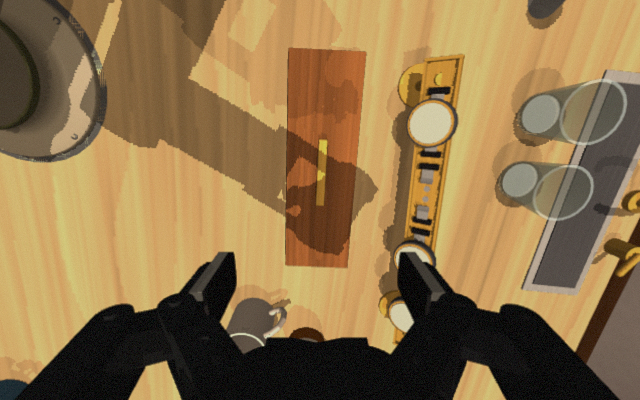

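The wrist view shows the cover's top corners at (288,48), (366,52), (348,268) and (285,266), with the handle from (323,139) to (320,205). Light 4 is at (432,122), light 2 at (414,256) and light 1 at (405,318); seat 3 is empty. I'll zoom in on the rail.

```bash
python3 - <<'E'
from h import *
np.set_printoptions(suppress=True,precision=1)
im=cv2.imread("pics/w1_raw.png")[60:240,380:500]
im=cv2.resize(im,None,fx=4.4,fy=3.3,interpolation=cv2.INTER_CUBIC)  # note anisotropic
im=cv2.resize(cv2.imread("pics/w1_raw.png")[75:240,395:475],None,fx=3.6,fy=3.6,interpolation=cv2.INTER_CUBIC)
a=cv2.imread("pics/scene0.png")[145:285,285:380]
a=cv2.resize(a,None,fx=4.24,fy=4.24,interpolation=cv2.INTER_CUBIC)
im=im[:594]; a=a[:594]
a=np.vstack([a,np.zeros((max(0,594-len(a)),a.shape[1],3),np.uint8)]); im=np.vstack([im,np.zeros((594-len(im),im.shape[1],3),np.uint8)])
cv2.imwrite("pics/z1.png",np.hstack([im,a]))
c=cam("wrist")
S,D=cam("scene"),cam("side")
print("cover top corners z47",[onz(c,p,47)[:2] for p in [(288,48),(366,52),(348,268),(285,266)]])
print("handle z70",[onz(c,p,70)[:2] for p in [(323,139),(320,205)]])
print("L5", tri([(S,(382,141)),(D,(226,291))]))
print("L4",tri([(c,(432,122)),(S,(352,163)),(D,(287,220))]),"L2",tri([(c,(414,256)),(S,(323,205)),(D,(327,185))]))
print("rail top corners z", [onz(c,p,95)[:2] for p in [(430,56),(465,55)]])
E
```

```text
cover top corners z47 [array([385.3,  71.2]), array([482.4,  77.6]), array([ 504.2, -226.1]), array([ 405.3, -233.6])]
handle z70 [array([440.9, -31.8]), array([ 447.3, -120.5])]
L5 [550.4 235.6  21.9]
L4 [563.3   0.4  98.4] L2 [ 579.1 -175.3   98.8]
rail top corners z [array([546.1,  70.8]), array([583.8,  75.8])]
```

View pics/z1.png

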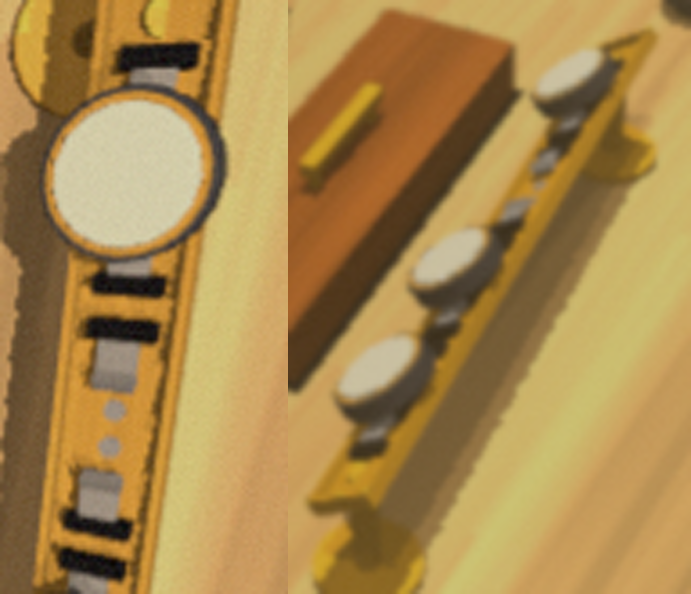

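Call:
apply_moves --hand '[-1,-1,-1,-1,-1,-1,-1,-1]' --pt "0 0 0" --pt "0.011 0.0156 0" --pt "0 0 0.08" --pt "0 0 0.08" --pt "0 0 0.08" --pt "0 0 0.08" --pt "0 0 0.08" --pt "0 0 0.074" --roll '[0.02,0,0,0,0,0,0,0]'

```text
time_s: 3.28
tool_pos: [444.3, -76.4, 52.5]
orientation: [2.138, 2.302, 0.0]
force: [0.8, 0.2, 0.3]
opening: 1.001
grasp_force: 0.0
```

Call:
apply_moves --hand '[-1,-1,1,1,1,1,1,1]' --pt "0 0 0" --pt "0 0 0" --pt "0 0 0" --pt "0 0 0" --pt "0 0 0" --pt "0 0 0" --pt "0 0 0" --pt "0 0 0" --roll '[0,0,0,0,0,0,0,0]' --newtons 60

```text
time_s: 3.95
tool_pos: [444.1, -77.0, 54.8]
orientation: [2.137, 2.302, -0.0]
force: [-4.0, -0.6, 4.4]
opening: 0.143
grasp_force: 2.8
```

Call:
apply_moves --hand '[1,1,1,1,1,1,1,1]' --pt "0 0 0" --pt "0 0 0" --pt "0 0 0" --pt "0 0 0" --pt "0 0 -0.02" --pt "0 0 -0.02" --pt "0 0 -0.02" --pt "0 0 0" --roll '[0,0,0,0,0,0,0,0]'

```text
time_s: 4.62
tool_pos: [444.7, -77.1, 85.5]
orientation: [2.136, 2.3, 0.001]
force: [-0.4, -0.6, -3.9]
opening: 0.119
grasp_force: 59.3
```

Call:
apply_moves --hand '[1,1,1,1,1,1,1,1]' --pt "0 0 -0.02" --pt "0 0 -0.02" --pt "-0.0054 -0.054 0" --pt "-0.0054 -0.054 0" --pt "-0.0054 -0.054 0" --pt "-0.0054 -0.054 0" --pt "-0.0054 -0.054 0" --pt "0 0 0" --roll '[0,0,0,0,0,0,0,0]'

```text
time_s: 5.28
tool_pos: [306.4, -99.2, 103.5]
orientation: [-2.136, -2.297, 0.001]
force: [0.2, 0.5, -4.2]
opening: 0.121
grasp_force: 59.5
```

Call:
apply_moves --hand '[1,1,1,1,1,1,1,1]' --pt "0 0 0.03" --pt "0 0 0.03" --pt "0 0 0.025" --pt "0 0 0.01" --pt "0 0 0.006" --pt "0 0 0.003" --pt "0 0 0.002" --pt "0 0 0.002" --roll '[0,0,0,0,0,0,0,0]'

```text
time_s: 5.95
tool_pos: [310.9, -100.5, 50.9]
orientation: [2.137, 2.301, 0.0]
force: [-6.7, 4.8, 37.9]
opening: 0.119
grasp_force: 65.0
```

Call:
apply_moves --hand '[1,-1,-1,-1,-1,-1,-1,-1]' --pt "0 0 -0.002" --pt "0 0 0" --pt "0 0 0" --pt "0 0 0" --pt "0 0 0" --pt "0 0 0" --pt "0 0 -0.04" --pt "0 0 -0.08" --roll '[0,0,0,0,0,0,0,0]'

```text
time_s: 6.62
tool_pos: [309.1, -99.3, 109.9]
orientation: [-2.133, -2.296, 0.001]
force: [-0.1, -0.5, 0.6]
opening: 1.0
grasp_force: 0.0
```

Call:
apply_moves --hand '[-1,-1,-1,-1,-1,-1,-1,-1]' --pt "0 0 -0.08" --pt "0 0 -0.08" --pt "0 0 -0.08" --pt "0 0 -0.08" --pt "0.04 0.07 0" --pt "0.04 0.07 0" --pt "0.04 0.07 0" --pt "0 0 0" --roll '[0,0,0,0,0,0,0,0]'

```text
time_s: 7.28
tool_pos: [414.3, -29.8, 270.9]
orientation: [-2.133, -2.307, -0.002]
force: [-1.4, 0.3, -1.0]
opening: 1.001
grasp_force: 0.0
```

Call:
apply_moves --hand '[-1,-1,-1]' --pt "0 0 0" --pt "0 0 0" --pt "0 0 0" --roll '[0,0,0]'

```text
time_s: 7.53
tool_pos: [410.1, -33.3, 271.3]
orientation: [-2.139, -2.301, 0.0]
force: [-0.1, -0.0, 0.4]
opening: 0.999
grasp_force: 0.0
```

```bash
python3 - <<'E'
from h import *
s=st(); snap("wrist","w2"); print(s["joint_positions"].round(2))
E
```

```text
7.53 [410.1 -33.3 271.3] [[-0.0729, 0.9973, -0.0004], [0.9973, 0.0729, -0.0], [0.0, -0.0004, -1.0]] F [-0.1 -0.   0.4] op 0.999 g 0.0
[-0.37  0.1   1.56 -0.    1.48 -0.44]
```

View pics/w2.png

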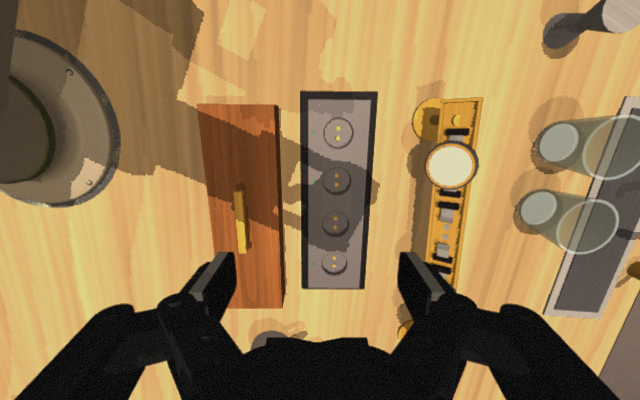

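The cover lies flat on the counter at wrist pixels (198-285, 104-307). The dock flange corners are (301,92), (378,93), (364,289) and (304,289). The wells are at (338,133), (337,181), (335,224) and (334,263), and light 4's lens is at (451,165).

```bash
python3 - <<'E'
from h import *
np.set_printoptions(suppress=True,precision=1)
c=cam("wrist")
im=cv2.imread("pics/w2_raw.png"); hsv=cv2.cvtColor(im,cv2.COLOR_BGR2HSV)
# lens by fit: bright, low saturation blob near L4
m=((hsv[...,2]>150)&(hsv[...,1]<70)).astype(np.uint8); n,l,s,ce=cv2.connectedComponentsWithStats(m)
for i in range(1,n):
    if 300<s[i,4]<4000: print("blob",s[i],ce[i],onz(c,ce[i],100.1))
fl=[onz(c,p,4)[:2] for p in [(301,92),(378,93),(364,289),(304,289)]]
ref=np.array([[-54,158],[54,158],[54,-158],[-54,-158.]])
def fit(q): return lambda p:(np.array(q)-(p[:2]+ref_@np.array([[np.cos(p[2]),np.sin(p[2])],[-np.sin(p[2]),np.cos(p[2])]]))).ravel()
ref_=ref; r=least_squares(fit(fl),[440,-80,.07]); print("flange",r.x[:2],np.degrees(r.x[2]),r.fun)
w=[onz(c,p,18)[:2] for p in [(338,133),(337,181),(335,224),(334,263)]]
ref_=np.array([[0,102],[0,34],[0,-34],[0,-102.]]); r=least_squares(fit(w),[440,-80,.07]); print("wells",r.x[:2],np.degrees(r.x[2]),r.fun)
im=cv2.imread("pics/w1_raw.png"); hsv=cv2.cvtColor(im,cv2.COLOR_BGR2HSV)
E
```

```text
blob [ 602    0   38   33 1086] [621.   14.7] [692.3 157.7 100.1]
blob [ 544   97   96  222 2290] [592.7 229.6] [748.2 -62.6 100.1]
blob [ 309  101   61   68 2066] [342.6 134.3] [435.9  27.6 100.1]
blob [325 120  27  26 482] [337.5 132.2] [430.1  29.5 100.1]
blob [ 540  124   38   37 1064] [558.8 142.1] [674.   36.1 100.1]
blob [ 429  147   43   39 1309] [449.9 165.7] [560.8   1.9 100.1]
blob [522 193  35  31 844] [538.6 207.8] [675.6 -40.2 100.1]
flange [445.7 -78. ] 3.851346409377365 [ 1.  -1.  -0.9 -1.8 -2.8  1.5  2.6  1.3]
wells [443.8 -76.2] 3.585955112221529 [-0.2 -0.6  0.6 -0.6 -0.4  0.1 -0.   1.1]
```

Call:
apply_moves --hand '[-1,-1,-1,-1,-1,-1,-1,-1]' --pt "0.0116 0.0793 0" --pt "0.0116 0.0793 0" --pt "0.0116 0.0793 0" --pt "0.0116 0.0793 0" --pt "0 0 0.07" --pt "0 0 0.07" --pt "0 0 0" --pt "0 0 0" --roll '[0,0,0,0,0,0,0.06,0.06]'

```text
time_s: 8.25
tool_pos: [566.1, 1.1, 199.3]
orientation: [-2.402, -2.019, 0.005]
force: [-0.0, 0.2, 1.1]
opening: 1.002
grasp_force: 0.0
```

Call:
apply_moves --hand '[-1,-1,-1,-1,-1,-1,-1,-1]' --pt "0 0 0" --pt "0 0 0" --pt "0 0 0" --pt "0 0 0" --pt "0 0 0" --pt "0 0 0" --pt "0 0 0" --pt "0 0 0" --roll '[0.06,0.06,0.06,0.06,0.06,0.06,0.06,0.06]'

```text
time_s: 8.92
tool_pos: [566.8, 0.8, 201.7]
orientation: [3.067, 0.681, 0.0]
force: [-0.5, 0.0, -1.2]
opening: 1.003
grasp_force: 0.0
```

Call:
apply_moves --hand '[-1,-1,-1,-1,-1,-1]' --pt "0 0 0" --pt "0 0 0" --pt "0 0 0" --pt "0 0 0" --pt "0 0 0" --pt "0 0 0" --roll '[0.06,0.06,0.054,0,0,0]'

```text
time_s: 9.42
tool_pos: [567.1, 1.5, 201.5]
orientation: [3.138, 0.155, 0.0]
force: [0.1, -0.0, -0.3]
opening: 0.999
grasp_force: 0.0
```

```bash
python3 - <<'E'
from h import *
s=st(); snap("wrist","w3"); print(s["joint_positions"].round(2))
E
```

```text
9.42 [567.1   1.5 201.5] [[0.9951, 0.0988, 0.0001], [0.0988, -0.9951, -0.0], [0.0001, 0.0, -1.0]] F [ 0.1 -0.  -0.3] op 0.999 g 0.0
[-0.21  0.43  1.3   0.    1.41  1.27]
```

View pics/w3.png

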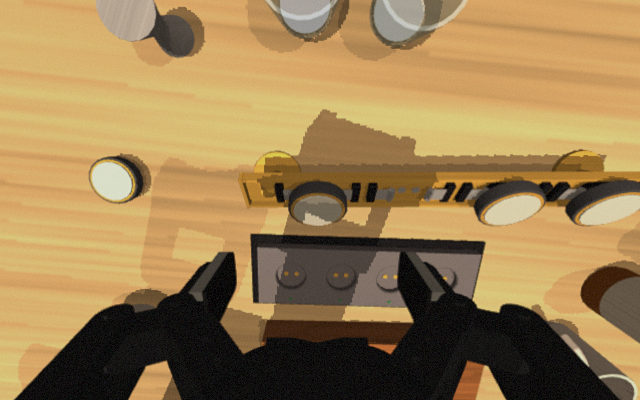

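The wrist view shows lens centres at about (318,207) for light 4, (510,206) for light 2, (608,205) for light 1 and (112,178) for the loose light. The black catch blocks at (280,192) and (358,192) sit low in the channel.

```bash
python3 - <<'E'
from h import *
np.set_printoptions(suppress=True,precision=1)
c=cam("wrist"); im=cv2.imread("pics/w3_raw.png")
g=cv2.cvtColor(im,cv2.COLOR_BGR2GRAY); hsv=cv2.cvtColor(im,cv2.COLOR_BGR2HSV)
for nm,(x,y),z in [("L4",(318,207),100.1),("L2",(510,206),100.1),("L1",(608,205),100.1),("L5",(112,178),27)]:
    y0,x0=y-32,x-45; sub=hsv[y0:y+32,x0:min(640,x+45)]
    for thr in (75,110):
        m=((sub[...,1]<thr)&(sub[...,2]>95)).astype(np.uint8)
        n,l,s,ce=cv2.connectedComponentsWithStats(m)
        i=1+np.argmax(s[1:,4]); p=ce[i]+[x0,y0]; bb=s[i,:4]+[x0,y0,0,0]; print(nm,p,bb,s[i,4],onz(c,p,z)[:2],onz(c,(bb[0]+bb[2]/2-.5,bb[1]+bb[3]/2-.5),z)[:2])
E
```

```text
L4 [317.3 210.1] [294 196  48  30] 1071 [561.8   1.6] [561.5   1.4]
L4 [317.2 210.2] [294 195  48  31] 1159 [561.8   1.6] [562.    1.4]
L2 [512.2 209.8] [485 195  56  30] 1143 [ 580.  -177.4] [ 580.3 -177.6]
L2 [512.1 209.9] [484 195  57  31] 1213 [ 579.9 -177.4] [ 579.8 -177.3]
L1 [610.6 209.9] [579 195  61  30] 1155 [ 588.7 -266. ] [ 588.9 -264.4]
L1 [610.6 209.9] [579 195  61  30] 1217 [ 588.7 -266. ] [ 588.9 -264.4]
L5 [111.6 180.6] [ 92 162  40  38] 1187 [549.9 240.1] [550.1 240.2]
L5 [111.5 180.7] [ 92 162  41  39] 1221 [549.8 240.2] [549.5 239.7]
```

Call:
apply_moves --hand '[-1,-1,-1,-1,-1,-1]' --pt "-0.0092 -0.001 0" --pt "0 0 0.08" --pt "0 0 0.08" --pt "0 0 0.05" --pt "0 0 0.024" --pt "0 0 0" --roll '[0,0,0,0,0,0]'

```text
time_s: 9.97
tool_pos: [560.9, 2.4, 81.6]
orientation: [-3.136, -0.153, 0.009]
force: [0.2, -1.4, 0.6]
opening: 0.998
grasp_force: 0.0
```

Call:
apply_moves --hand '[1,1,1,1,1,1]' --pt "0 0 0" --pt "0 0 0" --pt "0 0 0" --pt "0 0 0" --pt "0 0 0" --pt "0 0 0" --roll '[0,0,0,0,0,0]' --newtons 80

```text
time_s: 10.47
tool_pos: [563.4, 1.6, 86.7]
orientation: [3.136, 0.152, 0.005]
force: [-2.4, -1.2, 9.6]
opening: 0.615
grasp_force: 81.9
```

Call:
apply_moves --hand '[1,1,1,1,1,1,1,1]' --pt "-0.0046 0 -0.0066" --pt "-0.0046 0 -0.0066" --pt "-0.0046 0 -0.0066" --pt "-0.0046 0 -0.0066" --pt "-0.0046 0 -0.0066" --pt "-0.0046 0 -0.0066" --pt "0 0 0" --pt "0 0 0" --roll '[0,0,0,0,0,0,0,0]'

```text
time_s: 11.13
tool_pos: [548.8, 0.9, 104.3]
orientation: [-3.138, -0.152, -0.0]
force: [0.0, 0.3, -0.8]
opening: 0.612
grasp_force: 86.6
```

```bash
python3 - <<'E'
from h import *
s=st()
_,a=snap("wrist","w4",(210,150,430,330),2.4); _,b=snap("scene","s4",(300,110,420,290),2.4)
a=cv2.imread("pics/w4.png"); b=cv2.imread("pics/s4.png"); cv2.imwrite("pics/w4b.png",np.hstack([a[:430,:500],b[:430,:290]]))
E
```

```text
11.13 [548.8   0.9 104.3] [[0.9953, 0.0967, 0.0002], [0.0967, -0.9953, 0.0], [0.0002, 0.0, -1.0]] F [ 0.   0.3 -0.8] op 0.612 g 86.6
```

View pics/w4b.png

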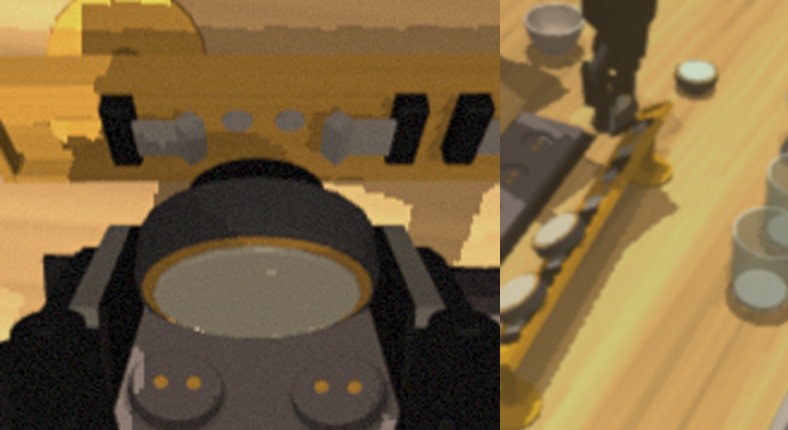

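Call:
apply_moves --hand '[1,1,1,1,1,1,1,1]' --pt "0 0 -0.06" --pt "-0.027 -0.0775 0" --pt "-0.027 -0.0775 0" --pt "-0.027 -0.0775 0" --pt "-0.027 -0.0775 0" --pt "0 0 0.08" --pt "0 0 0.08" --pt "0 0 0.03" --roll '[0,0,0,0,0,0,0,0]'

```text
time_s: 11.9
tool_pos: [477.8, 150.5, 35.4]
orientation: [3.138, 0.155, -0.009]
force: [-1.0, -1.1, -1.8]
opening: 0.612
grasp_force: 86.7
```

Call:
apply_moves --hand '[1,1,1,1,1,1]' --pt "0 0 0.01" --pt "0 0 0.01" --pt "0 0 0.01" --pt "0 0 0.006" --pt "0 0 0" --pt "0 0 0" --roll '[0,0,0,0,0,0]' --newtons 30

```text
time_s: 12.4
tool_pos: [480.6, 149.8, 21.7]
orientation: [-3.138, -0.152, -0.002]
force: [0.6, -0.2, -0.5]
opening: 0.617
grasp_force: 86.7
```

Call:
apply_moves --hand '[1,1,1,1,1,1,1,1]' --pt "0 0 0.006" --pt "0 0 0.004" --pt "0 0 0.004" --pt "0 0 0.002" --pt "0 0 0" --pt "0 0 0" --pt "0 0 0" --pt "0 0 0" --roll '[0,0,0,0,0,0,0,0]' --newtons 30

```text
time_s: 13.07
tool_pos: [482.2, 150.0, 16.8]
orientation: [-3.138, -0.152, -0.011]
force: [-4.7, -0.8, 37.4]
opening: 0.617
grasp_force: 90.8
```

```bash
python3 - <<'E'
from h import *
s=st()
snap("wrist","w5",(210,150,430,330),2.4)
E
```

```text
13.07 [482.2 150.   16.8] [[0.9953, 0.0968, 0.007], [0.0968, -0.9953, 0.0004], [0.007, 0.0003, -1.0]] F [-4.7 -0.8 37.4] op 0.617 g 90.8
```

View pics/w5.png

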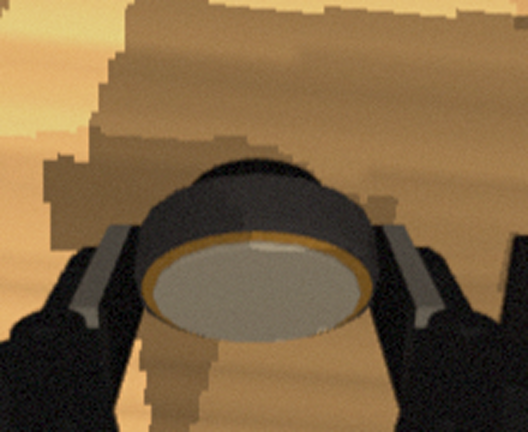

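Call:
apply_moves --hand '[1,1,-1,-1,-1,-1,-1,-1]' --pt "0 0 -0.007" --pt "0 0 0" --pt "0 0 0" --pt "0 0 0" --pt "0 0 0" --pt "0 0 0" --pt "0 0 -0.06" --pt "0 0 -0.08" --roll '[0,0,0,0,0,0,0,0]'

```text
time_s: 13.78
tool_pos: [478.5, 149.7, 84.9]
orientation: [3.138, 0.152, -0.012]
force: [-0.0, 0.4, -1.1]
opening: 0.997
grasp_force: 0.0
```

Call:
apply_moves --hand '[-1,-1,-1,-1,-1,-1,-1,-1]' --pt "0 0 -0.08" --pt "0 0 -0.06" --pt "0 0 0" --pt "0 0 0" --pt "0 0 0" --pt "0 0 0" --pt "0 0 0" --pt "0 0 0" --roll '[-0.0593,-0.0593,-0.0593,-0.0593,-0.0593,-0.0593,-0.0593,-0.0593]'

```text
time_s: 14.45
tool_pos: [480.0, 149.8, 156.3]
orientation: [-2.717, -1.576, 0.001]
force: [0.4, 0.4, -0.3]
opening: 0.998
grasp_force: 0.0
```

Call:
apply_moves --hand '[-1,-1,-1,-1,-1,-1,-1,-1]' --pt "0 0 0" --pt "0 0 0" --pt "0 0 0" --pt "0 0 0" --pt "0 0 0" --pt "0 0 0" --pt "0 0 0" --pt "0 0 0" --roll '[-0.0593,-0.0593,-0.0593,-0.0593,-0.0593,0,0,0]'

```text
time_s: 15.12
tool_pos: [480.1, 149.9, 156.5]
orientation: [-2.149, -2.292, 0.0]
force: [0.1, 0.4, 0.3]
opening: 0.999
grasp_force: 0.0
```

```bash
cat >> h.py <<'E'
np.set_printoptions(suppress=True,precision=1)
def lens(c,im,xy,z,r=45):
    """lens blob nearest to expected world point xy at height z"""
    u,v=proj(c,[[xy[0],xy[1],z]])[0]; hsv=cv2.cvtColor(np.ascontiguousarray(im),cv2.COLOR_BGR2HSV)
    m=((hsv[...,1]<90)&(hsv[...,2]>95)).astype(np.uint8); n,l,s,ce=cv2.connectedComponentsWithStats(m)
    out=[(np.hypot(*(ce[i]-[u,v])),i) for i in range(1,n) if 500<s[i,4]<6000]
    for d,i in sorted(out)[:2]: print("lens px",ce[i],"bb",s[i],"world",onz(c,ce[i],z)[:2])
def delta(target):
    s=st(); T=R.from_rotvec(s["orientation"]).as_matrix(); d=np.array(target)-s["tool_pos"]; print("units",((T.T@d)/500).round(4))
E
python3 - <<'E'
from h import *
s=st(); c,im=snap("wrist","w6"); print(s["joint_positions"].round(2)); lens(c,im,(490,150),27)
E
```

```text
15.12 [480.1 149.9 156.5] [[-0.0643, 0.9979, -0.0003], [0.9979, 0.0643, -0.0], [-0.0, -0.0003, -1.0]] F [0.1 0.4 0.3] op 0.999 g 0.0
[ 0.1  0.4  1.6 -0.   1.2  0. ]
lens px [330.3 193.8] bb [ 309  173   44   43 1457] world [495.4 153.4]
lens px [395.3 105.5] bb [ 371   80   50   52 2010] world [548.6 241.6]
```

Call:
apply_moves --hand '[-1,-1,-1,-1,-1,-1,-1]' --pt "0.005 0.031 0" --pt "0 0 0.08" --pt "0 0 0.08" --pt "0 0 0.08" --pt "0 0 0.04" --pt "0 0 0.013" --pt "0 0 0" --roll '[0,0,0,0,0,0,0]'

```text
time_s: 15.75
tool_pos: [495.0, 153.3, 9.0]
orientation: [-2.145, -2.293, 0.003]
force: [-0.3, 0.3, 0.3]
opening: 1.002
grasp_force: 0.0
```

Call:
apply_moves --hand '[1,1,1,1,1,1,1]' --pt "0 0 0" --pt "0 0 0" --pt "0 0 0" --pt "0 0 0" --pt "0 0 0" --pt "0 0 0" --pt "0 0 0" --roll '[0,0,0,0,0,0,0]' --newtons 30

```text
time_s: 16.33
tool_pos: [496.3, 153.5, 12.0]
orientation: [2.143, 2.294, 0.004]
force: [-1.0, -0.3, 7.8]
opening: 0.64
grasp_force: 30.3
```

Call:
apply_moves --hand '[1,1,1,1]' --pt "0 0 -0.06" --pt "0 0 -0.06" --pt "0 0 0" --pt "0 0 0" --roll '[0,0,0,0]'

```text
time_s: 16.67
tool_pos: [496.4, 153.5, 72.3]
orientation: [2.143, 2.293, 0.006]
force: [0.4, 0.1, -1.3]
opening: 0.644
grasp_force: 32.9
```

```bash
python3 - <<'E'
from h import *
delta((437.3,24.8,35)); c,im=snap("wrist","w7",(210,150,430,330),2.4)
E
```

```text
16.67 [496.4 153.5  72.3] [[-0.0677, 0.9977, 0.005], [0.9977, 0.0677, 0.0004], [0.0, 0.005, -1.0]] F [ 0.4  0.1 -1.3] op 0.644 g 32.9
units [-0.2 -0.1  0.1]
```

View pics/w7.png

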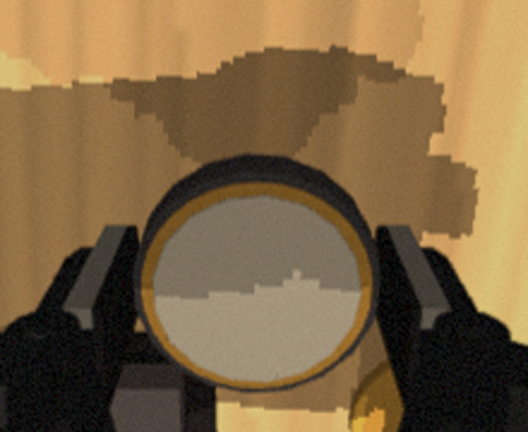

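Call:
apply_moves --hand '[1,1,1,1,1,1,1,1]' --pt "-0.0622 -0.0338 0" --pt "-0.0622 -0.0338 0" --pt "-0.0622 -0.0338 0" --pt "-0.0622 -0.0338 0" --pt "0 0 0.04" --pt "0 0 0.034" --pt "0 0 0" --pt "0 0 0" --roll '[0,0,0,0,0,0,0,0]'

```text
time_s: 17.38
tool_pos: [435.8, 24.8, 32.5]
orientation: [-2.143, -2.293, 0.002]
force: [-0.4, 0.8, -1.0]
opening: 0.636
grasp_force: 32.8
```

```bash
sed -i 's#print("units",((T.T@d)/500).round(4))#print("units",((T.T@d)/500).round(4).tolist())#' h.py; python3 - <<'E'
from h import *
delta((437.3,24.8,21)); c,im=snap("scene","s8",(270,130,370,230),6); 
E
```

```text
17.38 [435.8  24.8  32.5] [[-0.0675, 0.9977, -0.0029], [0.9977, 0.0675, 0.0007], [0.0009, -0.0028, -1.0]] F [-0.4  0.8 -1. ] op 0.636 g 32.8
units [-0.0003, 0.0031, 0.0229]
```

View pics/s8.png

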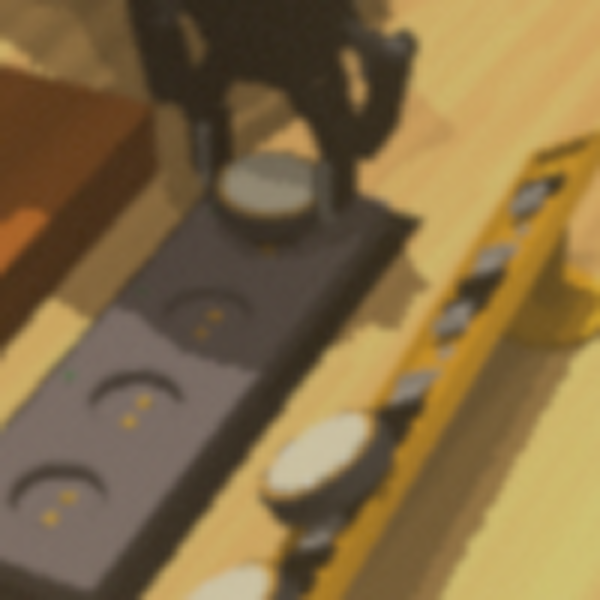

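Call:
apply_moves --hand '[1,1,1,1,1,1,1,1]' --pt "0 0 0" --pt "0 0 0.008" --pt "0 0 0.008" --pt "0 0 0.006" --pt "0 0 0.002" --pt "0 0 0" --pt "0 0 0" --pt "0 0 0" --roll '[0,0,0,0,0,0,0,0]'

```text
time_s: 18.1
tool_pos: [436.4, 24.8, 21.1]
orientation: [-2.145, -2.295, 0.0]
force: [-0.9, 1.1, 0.9]
opening: 0.636
grasp_force: 33.0
```

Call:
apply_moves --hand '[1,1,1,-1,-1,-1,-1,-1]' --pt "0 0 0.002" --pt "0 0 0.001" --pt "0 0 0" --pt "0 0 0" --pt "0 0 0" --pt "0 0 0" --pt "0 0 0" --pt "0 0 -0.04" --roll '[0,0,0,0,0,0,0,0]'

```text
time_s: 18.77
tool_pos: [435.1, 24.9, 37.6]
orientation: [-2.142, -2.292, 0.005]
force: [-0.3, 0.3, -0.9]
opening: 1.003
grasp_force: 0.0
```

Call:
apply_moves --hand '[-1,-1,-1,-1,-1,-1,-1,-1]' --pt "0 0 -0.08" --pt "0 0 -0.08" --pt "0 0 -0.05" --pt "0 0 0" --pt "0 0 0" --pt "0 0 0" --pt "0 0 0" --pt "0 0 0" --roll '[0,0,0,0,0,0,0,0]'

```text
time_s: 19.43
tool_pos: [436.0, 24.8, 143.5]
orientation: [-2.143, -2.294, 0.002]
force: [-0.5, 1.0, -0.4]
opening: 0.994
grasp_force: 0.0
```

```bash
python3 - <<'E'
from h import *
delta((566.5,-178,150)); c,im=snap("wrist","w9"); lens(c,im,(437,25),36); print(proj(c,[[437.3,24.8,36],[437.3-23,24.8,36],[437.3+23,24.8,36]]))
a=cam("scene"); i2=optics.grab_frame("scene")[:,:,::-1]; lens(a,i2,(437,25),36)
E
```

```text
19.43 [436.   24.8 143.5] [[-0.0677, 0.9977, -0.0026], [0.9977, 0.0677, 0.0006], [0.0007, -0.0026, -1.0]] F [-0.5  1.  -0.4] op 0.994 g 0.0
units [-0.4223, 0.233, -0.014]
lens px [317.2 202.5] bb [ 294  180   48   46 1683] world [437.7  25. ]
lens px [617.9 208.9] bb [ 588  178   52   70 2577] world [718.8  38.1]
[[316.7 202.7]
 [292.3 201.1]
 [340.9 204.3]]
lens px [283.5 206.3] bb [ 257  182   53   46 1142] world [ 458.4 -172.8]
lens px [348.3  67.6] bb [ 319   52   54   33 1300] world [231.7 627.4]
```

Call:
apply_moves --hand '[-1,-1,-1,-1,-1,-1,-1]' --pt "-0.0604 0.0373 0" --pt "-0.0604 0.0373 0" --pt "-0.0604 0.0373 0" --pt "-0.0604 0.0373 0" --pt "-0.0604 0.0373 0" --pt "-0.0604 0.0373 0" --pt "-0.0604 0.0373 0" --roll '[0,0,0,0,0,0,0]'

```text
time_s: 20.12
tool_pos: [581.7, -178.9, 143.8]
orientation: [-2.144, -2.294, 0.0]
force: [0.5, 0.3, 1.0]
opening: 1.001
grasp_force: 0.0
```

Call:
apply_moves --hand '[-1,-1,-1,-1,-1,-1,-1,-1]' --pt "0 0 0" --pt "0 0 0" --pt "0 0 0" --pt "0 0 0" --pt "0 0 0" --pt "0 0 0" --pt "0 0 0" --pt "0 0 0" --roll '[0.0592,0.0592,0.0592,0.0592,0.0592,0.0592,0.0592,0.0592]'

```text
time_s: 20.78
tool_pos: [580.9, -177.3, 143.8]
orientation: [-2.958, -1.056, 0.001]
force: [-0.6, 0.6, -0.2]
opening: 0.999
grasp_force: 0.0
```

Call:
apply_moves --hand '[-0.7,-0.7,-0.7,-0.7,-0.7,-0.7,-0.7,-0.7]' --pt "0 0 0" --pt "0 0 0" --pt "0 0 0" --pt "0 0 0" --pt "0 0 0" --pt "0 0 0" --pt "0 0 0" --pt "0 0 0" --roll '[0.0592,0.0592,0.0592,0.0592,0.0592,0,0,0]'

```text
time_s: 21.45
tool_pos: [581.0, -177.3, 144.3]
orientation: [-3.137, -0.161, 0.001]
force: [-0.5, -0.1, 0.4]
opening: 0.846
grasp_force: 0.0
```

```bash
python3 - <<'E'
from h import *
delta((580.6,-177.3,84.5)); c,im=snap("wrist","w10"); lens(c,im,(580,-177),100.1);lens(c,im,(588.8,-267),100.1)
E
```

```text
21.45 [ 581.  -177.3  144.3] [[0.9947, 0.1026, -0.0005], [0.1026, -0.9947, 0.0003], [-0.0005, -0.0004, -1.0]] F [-0.5 -0.1  0.4] op 0.846 g 0.0
units [-0.0007, -0.0001, 0.1195]
lens px [318.5 229.2] bb [ 288  212   62   35 1688] world [ 580.3 -177.6]
lens px [328.8 318. ] bb [ 293  285   55   53 1291] world [ 504.5 -194. ]
lens px [442.8 229.6] bb [ 410  213   67   34 1715] world [ 589.3 -267.2]
lens px [318.5 229.2] bb [ 288  212   62   35 1688] world [ 580.3 -177.6]
```

Call:
apply_moves --hand '[-0.7,-0.7,-0.7,-0.7,1,1,1,1]' --pt "-0.0007 0 0.08" --pt "0 0 0.03" --pt "0 0 0.0095" --pt "0 0 0" --pt "0 0 0" --pt "0 0 0" --pt "0 0 0" --pt "0 0 0" --roll '[0,0,0,0,0,0,0,0]' --newtons 80

```text
time_s: 22.17
tool_pos: [581.5, -177.9, 87.2]
orientation: [3.135, 0.157, 0.005]
force: [-0.8, 0.8, 6.0]
opening: 0.609
grasp_force: 82.9
```

Call:
apply_moves --hand '[1,1,1,1,1,1,1,1]' --pt "0 0 0" --pt "-0.0046 0 -0.0066" --pt "-0.0046 0 -0.0066" --pt "-0.0046 0 -0.0066" --pt "-0.0046 0 -0.0066" --pt "-0.0046 0 -0.0066" --pt "-0.0046 0 -0.0066" --pt "0 0 0" --roll '[0,0,0,0,0,0,0,0]'

```text
time_s: 22.83
tool_pos: [566.7, -178.9, 105.5]
orientation: [3.137, 0.156, 0.001]
force: [0.4, -0.3, -0.4]
opening: 0.616
grasp_force: 86.8
```

Call:
apply_moves --hand '[1,1,1,1]' --pt "0 0 -0.04" --pt "0 0 -0.04" --pt "0 0 0" --pt "0 0 0" --roll '[0,0,0,0]'

```text
time_s: 23.17
tool_pos: [567.2, -178.9, 145.1]
orientation: [3.137, 0.156, 0.002]
force: [-0.2, 0.5, -1.5]
opening: 0.618
grasp_force: 86.8
```

```bash
python3 - <<'E'
from h import *
delta((480,150,24)); c,im=snap("wrist","w11"); lens(c,im,(556,-179),140)
E
```

```text
23.17 [ 567.2 -178.9  145.1] [[0.9951, 0.0992, 0.0015], [0.0992, -0.9951, -0.0007], [0.0014, 0.0009, -1.0]] F [-0.2  0.5 -1.5] op 0.618 g 86.8
units [-0.1086, -0.672, 0.2415]
lens px [320.3 282. ] bb [ 274  252   86   76 3554] world [ 548.2 -181.8]
lens px [444.5 210.6] bb [ 411  192   68   38 1917] world [ 600.8 -246.3]
```

Call:
apply_moves --hand '[1,1,1,1,1,1,1,1]' --pt "-0.0121 -0.0747 0" --pt "-0.0121 -0.0747 0" --pt "-0.0121 -0.0747 0" --pt "-0.0121 -0.0747 0" --pt "-0.0121 -0.0747 0" --pt "-0.0121 -0.0747 0" --pt "-0.0121 -0.0747 0" --pt "-0.0121 -0.0747 0" --roll '[0,0,0,0,0,0,0,0]'

```text
time_s: 23.88
tool_pos: [487.7, 115.4, 143.5]
orientation: [-3.138, -0.156, 0.004]
force: [1.3, 0.3, -1.2]
opening: 0.616
grasp_force: 86.8
```

Call:
apply_moves --hand '[1,1,1,1,1,1,1,1]' --pt "-0.0121 -0.0747 0" --pt "0 0 0.08" --pt "0 0 0.08" --pt "0 0 0.06" --pt "0 0 0.02" --pt "0 0 0.006" --pt "0 0 0.004" --pt "0 0 0" --roll '[0,0,0,0,0,0,0,0]'

```text
time_s: 24.55
tool_pos: [479.5, 150.3, 19.7]
orientation: [3.138, 0.156, 0.0]
force: [0.5, 0.5, -0.3]
opening: 0.613
grasp_force: 86.9
```

Call:
apply_moves --hand '[1,1,-1,-1,-1,-1,-1,-1]' --pt "0 0 0" --pt "0 0 0.001" --pt "0 0 0" --pt "0 0 0" --pt "0 0 0" --pt "0 0 0" --pt "0 0 -0.06" --pt "0 0 -0.08" --roll '[0,0,0,0,0,0,0,0]'

```text
time_s: 25.22
tool_pos: [477.8, 150.1, 87.9]
orientation: [3.138, 0.156, -0.01]
force: [0.4, -0.7, -0.6]
opening: 1.003
grasp_force: 0.0
```

Call:
apply_moves --hand '[-1,-1,-1,-1,-1,-1,-1,-1]' --pt "0 0 -0.08" --pt "0 0 -0.05" --pt "0 0 0" --pt "0 0 0" --pt "0 0 0" --pt "0 0 0" --pt "0 0 0" --pt "0 0 0" --roll '[-0.0593,-0.0593,-0.0593,-0.0593,-0.0593,-0.0593,-0.0593,-0.0593]'

```text
time_s: 25.88
tool_pos: [479.3, 150.3, 154.3]
orientation: [2.715, 1.58, 0.0]
force: [-1.1, 0.1, -0.6]
opening: 1.002
grasp_force: 0.0
```

Call:
apply_moves --hand '[-1,-1,-1,-1,-1,-1,-1,-1]' --pt "0 0 0" --pt "0 0 0" --pt "0 0 0" --pt "0 0 0" --pt "0 0 0" --pt "0 0 0" --pt "0 0 0" --pt "0 0 0" --roll '[-0.0593,-0.0593,-0.0593,-0.0593,-0.0593,0,0,0]'

```text
time_s: 26.55
tool_pos: [479.4, 150.3, 154.2]
orientation: [-2.146, -2.294, 0.0]
force: [0.5, 0.7, -0.3]
opening: 1.003
grasp_force: 0.0
```

```bash
python3 - <<'E'
from h import *
c,im=snap("wrist","w12"); lens(c,im,(495,153),27); delta((495.4,153,10))
E
```

```text
lens px [330.3 194.3] bb [ 309  173   44   43 1478] world [494.6 154. ]
lens px [396.9 106.2] bb [ 372   80   51   53 2034] world [548.6 241.6]
26.6 [479.4 150.3 154.2] [[-0.0675, 0.9977, -0.0], [0.9977, 0.0675, 0.0], [0.0, -0.0, -1.0]] F [ 1.4  0.3 -0.6] op 1.003 g 0.0
units [0.0032, 0.0323, 0.2884]
```

Call:
apply_moves --hand '[-1,-1,-1,-1,-1,-1,-1]' --pt "0.0053 0.0308 0" --pt "0 0 0.08" --pt "0 0 0.08" --pt "0 0 0.08" --pt "0 0 0.04" --pt "0 0 0.0085" --pt "0 0 0" --roll '[0,0,0,0,0,0,0]'

```text
time_s: 27.18
tool_pos: [494.3, 154.0, 9.2]
orientation: [-2.142, -2.296, 0.003]
force: [0.4, 0.3, 0.6]
opening: 0.998
grasp_force: 0.0
```

Call:
apply_moves --hand '[1,1,1,1,1,1,1]' --pt "0 0 0" --pt "0 0 0" --pt "0 0 0" --pt "0 0 0" --pt "0 0 0" --pt "0 0 0" --pt "0 0 0" --roll '[0,0,0,0,0,0,0]' --newtons 30

```text
time_s: 27.77
tool_pos: [495.5, 154.2, 11.9]
orientation: [2.14, 2.296, 0.004]
force: [-1.8, 0.3, 8.0]
opening: 0.638
grasp_force: 30.2
```

Call:
apply_moves --hand '[1,1,1,1,1,1,1,1]' --pt "0 0 -0.06" --pt "0 0 -0.06" --pt "-0.0772 -0.0264 0" --pt "-0.0772 -0.0264 0" --pt "-0.0772 -0.0264 0" --pt "-0.0772 -0.0264 0" --pt "-0.0772 -0.0264 0" --pt "0 0 0" --roll '[0,0,0,0,0,0,0,0]'

```text
time_s: 28.43
tool_pos: [441.8, -48.8, 71.1]
orientation: [2.147, 2.289, -0.0]
force: [1.4, -0.2, -0.3]
opening: 0.638
grasp_force: 32.9
```

Call:
apply_moves --hand '[1,1,1,1]' --pt "0 0 0.04" --pt "0 0 0.03" --pt "0 0 0" --pt "0 0 0" --roll '[0,0,0,0]'

```text
time_s: 28.77
tool_pos: [442.5, -43.0, 35.5]
orientation: [2.142, 2.298, 0.0]
force: [-0.0, 0.3, -0.6]
opening: 0.637
grasp_force: 32.9
```

```bash
python3 - <<'E'
from h import *
c,im=snap("wrist","w13"); lens(c,im,(441.9,-43),51); delta((441.9,-43.1,20))
E
```

```text
lens px [316.4 270.2] bb [ 274  232   86   77 5206] world [443.8 -41.8]
lens px [315.5 319. ] bb [ 256  283  118   63 3581] world [445.4 -72. ]
28.82 [442.8 -43.   35.8] [[-0.0707, 0.9975, 0.0012], [0.9975, 0.0707, -0.0004], [-0.0005, 0.0011, -1.0]] F [ 0.4 -0.4 -1.5] op 0.644 g 32.9
units [-0.0001, -0.0018, 0.0317]
```

Call:
apply_moves --hand '[1,1,1,1,1,1,1,1]' --pt "0 -0.001 0.01" --pt "0 0 0.01" --pt "0 0 0.008" --pt "0 0 0.002" --pt "0 0 0.002" --pt "0 0 0.001" --pt "0 0 0" --pt "0 0 0" --roll '[0,0,0,0,0,0,0,0]'

```text
time_s: 29.48
tool_pos: [441.9, -43.0, 20.3]
orientation: [2.14, 2.298, 0.0]
force: [-7.1, 1.6, 34.3]
opening: 0.635
grasp_force: 36.8
```

Call:
apply_moves --hand '[-1,-1,-1,-1,-1,-1,-1,-1]' --pt "0 0 0" --pt "0 0 0" --pt "0 0 0" --pt "0 0 0" --pt "0 0 -0.08" --pt "0 0 -0.08" --pt "0 0 -0.08" --pt "0 0 -0.01" --roll '[0,0,0,0,0,0,0,0]'

```text
time_s: 30.15
tool_pos: [444.1, -43.9, 148.9]
orientation: [2.135, 2.292, 0.006]
force: [1.6, -0.4, 1.4]
opening: 0.997
grasp_force: 0.0
```

Call:
apply_moves --hand '[-1,-1]' --pt "0 0 0" --pt "0 0 0" --roll '[0,0]'

```text
time_s: 30.32
tool_pos: [441.4, -43.0, 142.8]
orientation: [-2.141, -2.298, 0.0]
force: [-1.0, 0.3, 0.0]
opening: 1.001
grasp_force: 0.0
```

```bash
python3 - <<'E'
from h import *
c,im=snap("wrist","w14"); lens(c,im,(441.9,-43),36); delta((589.8,-267,145))
E
```

```text
lens px [317.1 202.8] bb [ 294  181   48   45 1704] world [443.4 -42.9]
lens px [316.3 128.3] bb [ 291  102   52   54 2200] world [437.8  24.6]
30.37 [441.1 -42.9 142.1] [[-0.0703, 0.9975, -0.0024], [0.9975, 0.0703, 0.001], [0.0011, -0.0023, -1.0]] F [ 1.1  0.1 -1.5] op 1.002 g 0.0
units [-0.468, 0.2651, -0.0069]
```

Call:
apply_moves --hand '[-1,-1,-1,-1,-1,-1,-1]' --pt "-0.0669 0.0378 0" --pt "-0.0669 0.0378 0" --pt "-0.0669 0.0378 0" --pt "-0.0669 0.0378 0" --pt "-0.0669 0.0378 0" --pt "-0.0669 0.0378 0" --pt "-0.0669 0.0378 0" --roll '[0,0,0,0,0,0,0]'

```text
time_s: 30.95
tool_pos: [590.4, -268.8, 140.6]
orientation: [-2.139, -2.295, 0.001]
force: [0.9, -0.0, -0.0]
opening: 0.995
grasp_force: 0.0
```

Call:
apply_moves --hand '[-1,-1,-1,-1,-1,-1,-1,-1]' --pt "0 0 0" --pt "0 0 0" --pt "0 0 0" --pt "0 0 0" --pt "0 0 0" --pt "0 0 0" --pt "0 0 0" --pt "0 0 0" --roll '[0.0592,0.0592,0.0592,0.0592,0.0592,0.0592,0.0592,0.0592]'

```text
time_s: 31.62
tool_pos: [589.7, -267.1, 140.6]
orientation: [-2.954, -1.058, 0.004]
force: [-0.2, -0.2, -1.1]
opening: 1.005
grasp_force: 0.0
```

Call:
apply_moves --hand '[-1,-1,-1,-1,-1,-1,-1,-1]' --pt "0 0 0" --pt "0 0 0" --pt "0 0 0" --pt "0 0 0" --pt "0 0 0" --pt "0 0 0" --pt "0 0 0" --pt "0 0 0" --roll '[0.0592,0.0592,0.0592,0.0592,0.0592,0,0,0]'

```text
time_s: 32.28
tool_pos: [590.0, -267.3, 142.1]
orientation: [-3.136, -0.165, 0.003]
force: [0.1, 0.9, 0.1]
opening: 1.003
grasp_force: 0.0
```

```bash
python3 - <<'E'
from h import *
c,im=snap("wrist","w15"); lens(c,im,(589,-267),100.1); delta((589.8,-267.1,84.5))
E
```

```text
lens px [317.9 230.2] bb [ 287  213   63   36 1711] world [ 589.4 -267.1]
lens px [158.5 281. ] bb [ 118  272   75   24 1067] world [ 535.3 -151.2]
32.33 [ 590.1 -267.3  142.5] [[0.9945, 0.1045, -0.0012], [0.1045, -0.9945, 0.0008], [-0.0011, -0.001, -1.0]] F [ 0.5 -0.7  0.5] op 1.0 g 0.0
units [-0.0004, -0.0004, 0.116]
```

Call:
apply_moves --hand '[-1,-1,-1,-1,1,1,1,1]' --pt "-0.0004 0 0.08" --pt "0 0 0.025" --pt "0 0 0.01" --pt "0 0 0" --pt "0 0 0" --pt "0 0 0" --pt "0 0 0" --pt "0 0 0" --roll '[0,0,0,0,0,0,0,0]' --newtons 80

```text
time_s: 33.0
tool_pos: [590.7, -267.8, 88.2]
orientation: [3.135, 0.161, 0.004]
force: [-2.1, 1.2, 7.6]
opening: 0.619
grasp_force: 82.0
```

Call:
apply_moves --hand '[1,1,1,1,1,1,1,1]' --pt "0 0 0" --pt "0 0 0" --pt "-0.0046 0 -0.0066" --pt "-0.0046 0 -0.0066" --pt "-0.0046 0 -0.0066" --pt "-0.0046 0 -0.0066" --pt "-0.0046 0 -0.0066" --pt "-0.0046 0 -0.0066" --roll '[0,0,0,0,0,0,0,0]'

```text
time_s: 33.67
tool_pos: [576.0, -268.8, 106.2]
orientation: [-3.137, -0.16, 0.0]
force: [-0.1, 0.6, -0.3]
opening: 0.612
grasp_force: 86.8
```

Call:
apply_moves --hand '[1,1,1,1,1]' --pt "0 0 0" --pt "0 0 -0.04" --pt "0 0 -0.04" --pt "0 0 0" --pt "0 0 0" --roll '[0,0,0,0,0]'

```text
time_s: 34.08
tool_pos: [576.6, -269.0, 146.3]
orientation: [3.136, 0.16, 0.002]
force: [0.1, -1.1, -1.7]
opening: 0.608
grasp_force: 86.8
```

```bash
python3 - <<'E'
from h import *
delta((480,150,20)); c,im=snap("wrist","w16"); lens(c,im,(575,-269),140)
E
```

```text
34.08 [ 576.6 -269.   146.3] [[0.9948, 0.1019, 0.0015], [0.1019, -0.9948, -0.001], [0.0014, 0.0011, -1.0]] F [ 0.1 -1.1 -1.7] op 0.608 g 86.8
units [-0.1071, -0.8535, 0.2514]
lens px [316.5 269.6] bb [ 274  251   85   38 2506] world [ 565.2 -268.9]
lens px [166.6 272. ] bb [ 108  260  108   32 2098] world [ 554.6 -179. ]
```

Call:
apply_moves --hand '[1,1,1,1,1,1,1,1]' --pt "-0.0097 -0.0776 0" --pt "-0.0097 -0.0776 0" --pt "-0.0097 -0.0776 0" --pt "-0.0097 -0.0776 0" --pt "-0.0097 -0.0776 0" --pt "-0.0097 -0.0776 0" --pt "-0.0097 -0.0776 0" --pt "-0.0097 -0.0776 0" --roll '[0,0,0,0,0,0,0,0]'

```text
time_s: 34.8
tool_pos: [504.7, 37.8, 144.5]
orientation: [-3.137, -0.16, 0.004]
force: [0.8, 0.1, -1.4]
opening: 0.611
grasp_force: 86.7
```

Call:
apply_moves --hand '[1,1,1,1,1,1,1,1]' --pt "-0.0097 -0.0776 0" --pt "-0.0097 -0.0776 0" --pt "-0.0097 -0.0776 0" --pt "0 0 0" --pt "0 0 0.08" --pt "0 0 0.08" --pt "0 0 0.05" --pt "0 0 0" --roll '[0,0,0,0,0,0,0,0]'

```text
time_s: 35.47
tool_pos: [476.5, 149.9, 35.7]
orientation: [3.137, 0.16, -0.017]
force: [-0.6, -0.7, -1.9]
opening: 0.614
grasp_force: 86.7
```

Call:
apply_moves --hand '[1,1,1,1,1,1]' --pt "0 0 0.02" --pt "0 0 0.012" --pt "0 0 0.006" --pt "0 0 0.003" --pt "0 0 0" --pt "0 0 0" --roll '[0,0,0,0,0,0]'

```text
time_s: 35.97
tool_pos: [480.1, 150.3, 20.8]
orientation: [-3.137, -0.16, -0.002]
force: [-0.7, 1.2, -0.9]
opening: 0.612
grasp_force: 86.7
```

```bash
python3 - <<'E'
from h import *
delta((480,150,19)); c,im=snap("wrist","w17"); lens(c,im,(475,150),40); lens(c,im,(549,241),27)
E
```

```text
35.97 [480.1 150.3  20.8] [[0.9948, 0.1018, 0.001], [0.1018, -0.9948, 0.0001], [0.001, 0.0, -1.0]] F [-0.7  1.2 -0.9] op 0.612 g 86.7
units [-0.0003, 0.0006, 0.0036]
lens px [316.5 269.8] bb [ 275  251   85   38 2521] world [483.5 151.9]
lens px [547.7 340.9] bb [ 514  322   58   47 1417] world [453.4  22.8]
lens px [316.5 269.8] bb [ 275  251   85   38 2521] world [475.9 151.1]
lens px [557.7 292.6] bb [ 473  274  167   59 4617] world [475.7  14.1]
```

Call:
apply_moves --hand '[1,1,-1,-1,-1,-1,-1,-1]' --pt "0 0 0.004" --pt "0 0 0" --pt "0 0 0" --pt "0 0 0" --pt "0 0 0" --pt "0 0 0" --pt "0 0 -0.06" --pt "0 0 -0.08" --roll '[0,0,0,0,0,0,0,0]'

```text
time_s: 36.68
tool_pos: [478.2, 150.1, 86.7]
orientation: [3.137, 0.16, -0.011]
force: [1.2, -0.4, -0.7]
opening: 1.001
grasp_force: 0.0
```

Call:
apply_moves --hand '[-1,-1,-1,-1,-1,-1,-1,-1]' --pt "0 0 -0.08" --pt "0 0 -0.05" --pt "0 0 0" --pt "0 0 0" --pt "0 0 0" --pt "0 0 0" --pt "0 0 0" --pt "0 0 0" --roll '[-0.0593,-0.0593,-0.0593,-0.0593,-0.0593,-0.0593,-0.0593,-0.0593]'

```text
time_s: 37.35
tool_pos: [479.7, 150.3, 153.1]
orientation: [-2.713, -1.584, 0.0]
force: [-0.2, 0.4, -0.5]
opening: 0.999
grasp_force: 0.0
```

Call:
apply_moves --hand '[-1,-1,-1,-1,-1,-1,-1,-1]' --pt "0 0 0" --pt "0 0 0" --pt "0 0 0" --pt "0 0 0" --pt "0 0 0" --pt "0 0 0" --pt "0 0 0" --pt "0 0 0" --roll '[-0.0593,-0.0593,-0.0593,-0.0593,-0.0593,0,0,0]'

```text
time_s: 38.02
tool_pos: [479.7, 150.3, 153.1]
orientation: [-2.143, -2.297, 0.0]
force: [0.4, 0.2, 0.2]
opening: 0.999
grasp_force: 0.0
```

```bash
python3 - <<'E'
from h import *
c,im=snap("wrist","w18"); lens(c,im,(495,153),27); delta((495,153.5,10))
E
```

```text
lens px [330.5 194.5] bb [ 309  173   44   43 1490] world [495.  154.1]
lens px [397.  106.3] bb [ 372   80   51   53 2052] world [548.6 241.6]
38.07 [479.8 150.3 153.2] [[-0.0702, 0.9975, -0.0002], [0.9975, 0.0702, 0.0], [0.0, -0.0002, -1.0]] F [ 0.6 -0.2 -0. ] op 0.998 g 0.0
units [0.0042, 0.0309, 0.2863]
```

Call:
apply_moves --hand '[-1,-1,-1,-1,-1,-1,-1]' --pt "0.0053 0.0309 0" --pt "0 0 0.08" --pt "0 0 0.08" --pt "0 0 0.08" --pt "0 0 0.04" --pt "0 0 0.0063" --pt "0 0 0" --roll '[0,0,0,0,0,0,0]'

```text
time_s: 38.65
tool_pos: [494.7, 154.0, 9.5]
orientation: [-2.139, -2.299, 0.002]
force: [0.0, -0.0, 0.8]
opening: 1.0
grasp_force: 0.0
```

Call:
apply_moves --hand '[1,1,1,1,1,1,1]' --pt "0 0 0" --pt "0 0 0" --pt "0 0 0" --pt "0 0 0" --pt "0 0 0" --pt "0 0 0" --pt "0 0 0" --roll '[0,0,0,0,0,0,0]' --newtons 30

```text
time_s: 39.23
tool_pos: [495.9, 154.2, 12.0]
orientation: [2.137, 2.299, 0.004]
force: [-2.5, -1.0, 8.4]
opening: 0.636
grasp_force: 30.2
```

Call:
apply_moves --hand '[1,1,1,1,1,1,1,1]' --pt "0 0 -0.06" --pt "0 0 -0.06" --pt "-0.0746 -0.0191 0" --pt "-0.0746 -0.0191 0" --pt "-0.0746 -0.0191 0" --pt "-0.0746 -0.0191 0" --pt "-0.0746 -0.0191 0" --pt "-0.0746 -0.0191 0" --roll '[0,0,0,0,0,0,0,0]'

```text
time_s: 39.9
tool_pos: [453.9, -75.1, 71.2]
orientation: [2.137, 2.299, 0.001]
force: [0.6, -1.1, -0.3]
opening: 0.638
grasp_force: 32.9
```

Call:
apply_moves --hand '[1,1,1,1,1,1]' --pt "-0.0746 -0.0191 0" --pt "0 0 0" --pt "0 0 0.04" --pt "0 0 0.03" --pt "0 0 0" --pt "0 0 0" --roll '[0,0,0,0,0,0]'

```text
time_s: 40.4
tool_pos: [447.5, -111.0, 35.6]
orientation: [-2.139, -2.301, -0.0]
force: [0.9, -0.2, -1.0]
opening: 0.637
grasp_force: 32.9
```

```bash
python3 - <<'E'
from h import *
c,im=snap("wrist","w19"); lens(c,im,(446.5,-111),51); delta((446.5,-110.9,20))
E
```

```text
lens px [316.5 270. ] bb [ 274  232   86   77 5197] world [ 448.8 -109.9]
lens px [315.3 318.9] bb [ 256  284  117   62 3524] world [ 450.4 -140.1]
40.45 [ 447.8 -111.1   36. ] [[-0.0733, 0.9973, 0.0011], [0.9973, 0.0733, -0.0006], [-0.0007, 0.001, -1.0]] F [ 0.  -0.  -0.9] op 0.637 g 32.9
units [0.0007, -0.0027, 0.0321]
```

Call:
apply_moves --hand '[1,1,1,1,1,1,1,1]' --pt "0.0004 -0.0018 0.01" --pt "0 0 0.01" --pt "0 0 0.008" --pt "0 0 0.002" --pt "0 0 0.001" --pt "0 0 0.001" --pt "0 0 0" --pt "0 0 0" --roll '[0,0,0,0,0,0,0,0]'

```text
time_s: 41.12
tool_pos: [446.4, -111.0, 20.5]
orientation: [2.138, 2.301, -0.0]
force: [-6.2, 1.8, 23.6]
opening: 0.64
grasp_force: 35.9
```

Call:
apply_moves --hand '[-1,-1,-1,-1,-1,-1,-1,-1]' --pt "0 0 0" --pt "0 0 0" --pt "0 0 0" --pt "0 0 0" --pt "0 0 -0.08" --pt "0 0 -0.08" --pt "0 0 -0.08" --pt "0 0 -0.01" --roll '[0,0,0,0,0,0,0,0]'

```text
time_s: 41.78
tool_pos: [448.7, -112.1, 149.7]
orientation: [2.132, 2.294, 0.004]
force: [0.6, 0.7, 0.4]
opening: 0.999
grasp_force: 0.0
```

Call:
apply_moves --hand '[-1,-1]' --pt "0 0 0" --pt "0 0 0" --roll '[0,0]'

```text
time_s: 41.95
tool_pos: [446.1, -110.9, 143.3]
orientation: [-2.138, -2.3, 0.0]
force: [0.2, -0.1, -0.8]
opening: 1.004
grasp_force: 0.0
```

```bash
python3 - <<'E'
from h import *
c,im=snap("wrist","w20"); lens(c,im,(446.5,-111),36); delta((549,241,150))
a=cam("scene"); i2=optics.grab_frame("scene")[:,:,::-1]; lens(a,i2,(549,241),27); cv2.imwrite("pics/s20.png",i2)
E
```

```text
lens px [317.  202.7] bb [ 294  180   47   46 1697] world [ 448.  -110.9]
lens px [317.6 128.3] bb [ 292  102   52   54 2177] world [443.5 -43.2]
42.0 [ 445.8 -110.7  142.7] [[-0.0729, 0.9973, -0.0024], [0.9973, 0.0729, 0.0013], [0.0015, -0.0023, -1.0]] F [-0.3 -0.  -0.5] op 1.002 g 0.0
units [0.6865, 0.2571, -0.0142]
lens px [416.4 206.5] bb [ 397  166   45   74 1527] world [748.3  -1.1]
lens px [346.   67.9] bb [ 320   52   53   33 1440] world [215.6 638.7]
```

Call:
apply_moves --hand '[-1,-1,-1,-1,-1,-1,-1,-1]' --pt "0.0763 0.0286 0" --pt "0.0763 0.0286 0" --pt "0.0763 0.0286 0" --pt "0.0763 0.0286 0" --pt "0.0763 0.0286 0" --pt "0.0763 0.0286 0" --pt "0.0763 0.0286 0" --pt "0.0763 0.0286 0" --roll '[0,0,0,0,0,0,0,0]'

```text
time_s: 42.72
tool_pos: [537.9, 203.7, 142.1]
orientation: [-2.137, -2.3, 0.004]
force: [0.2, -0.4, 0.6]
opening: 0.997
grasp_force: 0.0
```

Call:
apply_moves --hand '[-1,-1,-1,-1]' --pt "0.0763 0.0286 0" --pt "0 0 0" --pt "0 0 0" --pt "0 0 0" --roll '[0,0,0,0]'

```text
time_s: 43.05
tool_pos: [549.2, 240.3, 142.4]
orientation: [-2.138, -2.3, 0.004]
force: [0.9, 0.5, 0.1]
opening: 1.002
grasp_force: 0.0
```

```bash
python3 - <<'E'
from h import *
c,im=snap("wrist","w21"); lens(c,im,(549,241),27); delta((548.6,241.2,10))
E
```

```text
lens px [315.2 198.3] bb [ 293  177   46   44 1599] world [548.9 242. ]
lens px [499.4 296.8] bb [ 473  283   54   30 1029] world [754.9 146.5]
43.1 [549.4 239.8 142.9] [[-0.0721, 0.9974, -0.0023], [0.9974, 0.0721, -0.0008], [-0.0006, -0.0024, -1.0]] F [ 0.5 -0.3 -0.3] op 1.0 g 0.0
units [0.0031, -0.0007, 0.2658]
```

Call:
apply_moves --hand '[-1,-1,-1,-1,-1,-1,-1]' --pt "0.0038 -0.0003 0" --pt "0 0 0.08" --pt "0 0 0.08" --pt "0 0 0.08" --pt "0 0 0.02" --pt "0 0 0.0055" --pt "0 0 0" --roll '[0,0,0,0,0,0,0]'

```text
time_s: 43.68
tool_pos: [550.2, 242.3, 12.2]
orientation: [2.14, 2.3, 0.001]
force: [-0.3, 0.6, 0.6]
opening: 0.994
grasp_force: 0.0
```

Call:
apply_moves --hand '[1,1,1,1,1,1,1]' --pt "0 0 0" --pt "0 0 0" --pt "0 0 0" --pt "0 0 0" --pt "0 0 0" --pt "0 0 0" --pt "0 0 0" --roll '[0,0,0,0,0,0,0]' --newtons 30

```text
time_s: 44.27
tool_pos: [550.4, 242.8, 13.7]
orientation: [2.137, 2.3, 0.004]
force: [-2.5, -1.0, 7.3]
opening: 0.638
grasp_force: 30.1
```

Call:
apply_moves --hand '[1,1,1,1,1,1]' --pt "0 0 -0.06" --pt "0 0 -0.06" --pt "0 0 -0.07" --pt "0 0 -0.07" --pt "0 0 0" --pt "0 0 0" --roll '[0,0,0,0,0,0]'

```text
time_s: 44.77
tool_pos: [550.3, 242.9, 144.1]
orientation: [2.137, 2.299, 0.007]
force: [0.3, 0.3, -2.4]
opening: 0.637
grasp_force: 32.7
```

```bash
python3 - <<'E'
from h import *
c,im=snap("wrist","w22"); lens(c,im,(549,242),155); delta((451.1,-178.8,35))
E
```

```text
lens px [316.6 269.3] bb [ 274  231   86   77 5061] world [551.8 241.8]
lens px [196.3 376.9] bb [178 360  39  40 954] world [484.3 163.3]
44.82 [549.4 242.7 142. ] [[-0.073, 0.9973, 0.0013], [0.9973, 0.073, 0.0003], [0.0002, 0.0014, -1.0]] F [ 0.   0.5 -1.1] op 0.636 g 32.7
units [-0.8264, -0.2578, 0.2135]
```

Call:
apply_moves --hand '[1,1,1,1,1,1,1,1]' --pt "-0.0751 -0.0234 0" --pt "-0.0751 -0.0234 0" --pt "-0.0751 -0.0234 0" --pt "-0.0751 -0.0234 0" --pt "-0.0751 -0.0234 0" --pt "-0.0751 -0.0234 0" --pt "-0.0751 -0.0234 0" --pt "-0.0751 -0.0234 0" --roll '[0,0,0,0,0,0,0,0]'

```text
time_s: 45.48
tool_pos: [476.6, -65.1, 140.1]
orientation: [-2.137, -2.299, 0.002]
force: [1.2, 0.6, -1.2]
opening: 0.634
grasp_force: 32.6
```

Call:
apply_moves --hand '[1,1,1,1,1,1,1,1]' --pt "-0.0751 -0.0234 0" --pt "-0.0751 -0.0234 0" --pt "-0.0751 -0.0234 0" --pt "0 0 0" --pt "0 0 0.08" --pt "0 0 0.08" --pt "0 0 0.045" --pt "0 0 0" --roll '[0,0,0,0,0,0,0,0]'

```text
time_s: 46.15
tool_pos: [448.5, -176.7, 34.2]
orientation: [-2.132, -2.293, 0.002]
force: [-0.5, 0.5, -0.0]
opening: 0.637
grasp_force: 32.6
```

Call:
apply_moves --hand '[1,1]' --pt "0 0 0" --pt "0 0 0" --roll '[0,0]'

```text
time_s: 46.32
tool_pos: [451.8, -178.8, 39.8]
orientation: [2.138, 2.301, 0.0]
force: [0.6, 0.4, 0.0]
opening: 0.635
grasp_force: 32.6
```

```bash
python3 - <<'E'
from h import *
c,im=snap("wrist","w23"); lens(c,im,(451,-179),51); delta((451.1,-178.8,22.5))
E
```

```text
lens px [316.6 269.4] bb [ 274  231   86   77 5085] world [ 453.3 -179.7]
lens px [316.8  14.9] bb [ 271    0   93   37 2515] world [444.8 -62.8]
46.37 [ 452.  -179.    40.2] [[-0.0732, 0.9973, 0.002], [0.9973, 0.0733, -0.0014], [-0.0015, 0.0018, -1.0]] F [-1.   0.2 -0.3] op 0.633 g 32.6
units [0.0005, -0.0018, 0.0353]
```

Call:
apply_moves --hand '[1,1,1,1,1,1,1,1]' --pt "0.0008 -0.0014 0.01" --pt "0 0 0.01" --pt "0 0 0.008" --pt "0 0 0.003" --pt "0 0 0.002" --pt "0 0 0.001" --pt "0 0 0" --pt "0 0 0" --roll '[0,0,0,0,0,0,0,0]'

```text
time_s: 47.03
tool_pos: [450.4, -178.3, 22.7]
orientation: [2.139, 2.301, -0.0]
force: [-3.7, 2.6, 10.8]
opening: 0.635
grasp_force: 33.8
```

Call:
apply_moves --hand '[1,-1,-1,-1,-1,-1,-1,-1]' --pt "0 0 0.001" --pt "0 0 0" --pt "0 0 0" --pt "0 0 0" --pt "0 0 0" --pt "0 0 -0.08" --pt "0 0 -0.08" --pt "0 0 -0.08" --roll '[0,0,0,0,0,0,0,0]'

```text
time_s: 47.7
tool_pos: [450.1, -178.1, 142.5]
orientation: [-2.138, -2.3, 0.0]
force: [0.1, -0.1, 0.6]
opening: 1.003
grasp_force: 0.0
```

Call:
apply_moves --hand '[-1,-1,-1,-1,-1,-1,-1,-1]' --pt "0 0 -0.08" --pt "0 0 -0.08" --pt "0 0 -0.08" --pt "0.07 -0.03 0" --pt "0.07 -0.03 0" --pt "0.07 -0.03 0" --pt "0.07 -0.03 0" --pt "0 0 0" --roll '[0,0,0,0,0,0,0,0]'

```text
time_s: 48.37
tool_pos: [377.4, -38.8, 261.5]
orientation: [-2.134, -2.303, -0.001]
force: [0.6, -0.7, 0.5]
opening: 1.001
grasp_force: 0.0
```

Call:
apply_moves --hand '[-1,-1,-1]' --pt "0 0 0" --pt "0 0 0" --pt "0 0 0" --roll '[0,0,0]'

```text
time_s: 48.62
tool_pos: [381.1, -43.9, 261.2]
orientation: [-2.14, -2.3, 0.0]
force: [-0.4, 0.0, 0.7]
opening: 1.0
grasp_force: 0.0
```

```bash
python3 - <<'E'
from h import *
s=st(); c,im=snap("wrist","w24"); 
for p in [(437.3,24.8),(441.9,-43.1),(446.5,-110.9),(451.1,-178.8)]: lens(c,im,p,36)
E
```

```text
48.62 [381.1 -43.9 261.2] [[-0.0721, 0.9974, -0.0001], [0.9974, 0.0721, -0.0001], [-0.0, -0.0001, -1.0]] F [-0.4  0.   0.7] op 1.0 g 0.0
lens px [363.3 127.9] bb [ 346  110   36   37 1028] world [437.6  24.3]
lens px [361.9 170.7] bb [ 327   92   69  196 4786] world [442.6 -30.8]
lens px [361.3 179.7] bb [345 164  34  32 845] world [443.2 -43. ]
lens px [361.9 170.7] bb [ 327   92   69  196 4786] world [442.6 -30.8]
lens px [359.  226.7] bb [344 212  31  30 727] world [ 448.2 -111.3]
lens px [356.1 268.8] bb [342 255  30  28 646] world [ 451.9 -179. ]
lens px [356.1 268.8] bb [342 255  30  28 646] world [ 451.9 -179. ]
lens px [359.  226.7] bb [344 212  31  30 727] world [ 448.2 -111.3]
```

View pics/w24.png

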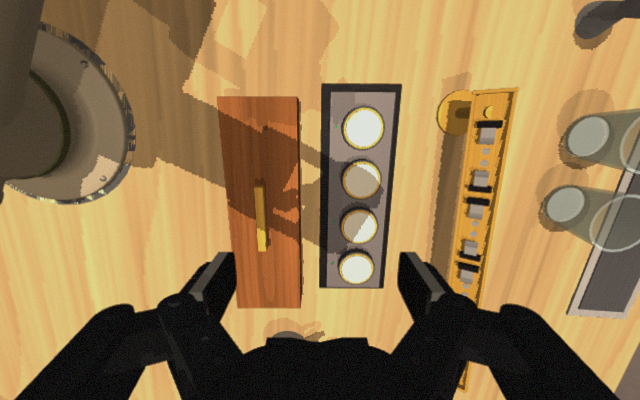

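The wrist view shows all four wells holding level lights, with lenses at (363,128), (361,180), (359,227) and (356,269). The cover handle runs from (259,185) to (262,251), and the cover's top corners are (219,97), (298,97), (300,307) and (238,308).

```bash
python3 - <<'E'
from h import *
c=cam("wrist")
h=[onz(c,p,66)[:2] for p in [(259.5,185),(262.5,251)]]
t=[onz(c,p,43)[:2] for p in [(219,97),(298,97),(300,307),(238,308)]]
print("handle",h,np.mean(h,0)); print("top",t,np.mean(t,0))
y=lambda a,b: np.degrees(np.arctan2(-(a-b)[0],(a-b)[1])); print(y(h[0],h[1]),y(t[0],t[3]),y(t[1],t[2]))
delta((310,-100,140))
E
```

```text
handle [array([311.6, -52.9]), array([ 316.7, -143.9])] [314.2 -98.4]
top [array([256.9,  47.7]), array([352.7,  54.8]), array([ 371.7, -247.1]), array([ 276.6, -255.6])] [ 314.5 -100.1]
3.2209240752978463 3.716008253690769 3.5990781523657573
48.67 [381.  -43.9 261.1] [[-0.0718, 0.9974, -0.0003], [0.9974, 0.0718, 0.0001], [0.0001, -0.0003, -1.0]] F [-0.7 -0.1 -0.1] op 1.005 g 0.0
units [-0.1016, -0.1497, 0.2423]
```

Call:
apply_moves --hand '[-1,-1,-1,-1,-1,-1,-1,-1]' --pt "-0.0337 -0.0485 0" --pt "-0.0337 -0.0485 0" --pt "-0.0337 -0.0485 0" --pt "0 0 0" --pt "0 0 0.08" --pt "0 0 0" --pt "0 0 0" --pt "0 0 0" --roll '[0,0,0,0,0,0,0,0]'

```text
time_s: 49.33
tool_pos: [312.6, -99.3, 222.5]
orientation: [2.138, 2.301, 0.0]
force: [-1.1, 0.6, -0.5]
opening: 0.996
grasp_force: 0.0
```

```bash
python3 - <<'E'
from h import *
delta((311,-99.5,51)); c,im=snap("wrist","w25"); im=np.ascontiguousarray(im)
hsv=cv2.cvtColor(im,cv2.COLOR_BGR2HSV)
m=((hsv[...,0]>=17)&(hsv[...,0]<=32)&(hsv[...,1]>150)).astype(np.uint8); n,l,s,ce=cv2.connectedComponentsWithStats(m)
for i in range(1,n):
    if s[i,4]>150:
        ys,xs=np.where(l==i); v=cv2.fitLine(np.c_[xs,ys].astype(np.float32),cv2.DIST_L2,0,.01,.01).ravel(); print(s[i],ce[i],onz(c,ce[i],66)[:2],v)
cv2.imwrite("pics/w25b.png",im)
E
```

```text
49.33 [312.6 -99.3 222.5] [[-0.0732, 0.9973, 0.0006], [0.9973, 0.0732, -0.0005], [-0.0005, 0.0006, -1.0]] F [-1.1  0.6 -0.5] op 0.996 g 0.0
units [0.0, -0.0033, 0.343]
[  516    18   124   319 14931] [576.3 143.4] [582.5 -29.4] [  0.2  -1.  576.3 143.4]
[414  57  47  50 250] [434.7  81.8] [422.9  19.2] [  0.6  -0.8 434.7  81.8]
[409 123  43  44 197] [427.3 142.8] [427.2 -39.8] [  0.7  -0.8 427.3 142.8]
[310 149  11  79 817] [314.9 186.6] [312.1 -95.9] [  0.   -1.  314.9 186.6]
```

View pics/w25b.png

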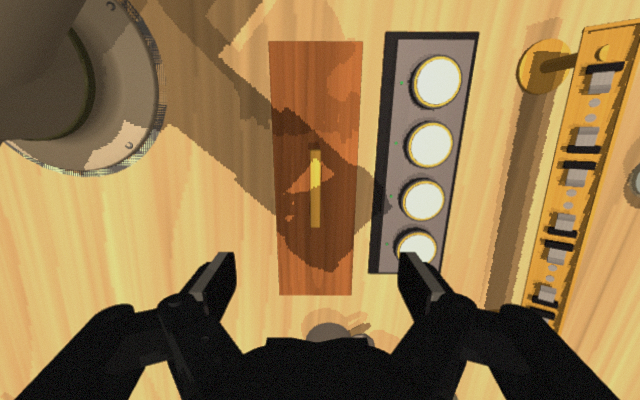

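The view shows the handle from (315,149) to (315,228) and the cover's top corners at (269,41), (363,41), (352,294) and (280,295). All four lights are seated.

```bash
python3 - <<'E'
from h import *
c=cam("wrist")
t=np.array([onz(c,p,43)[:2] for p in [(269,41),(363,41),(352,294),(280,295)]]); h=np.array([onz(c,p,66)[:2] for p in [(315.7,149.5),(314.5,227.5)]])
print(t.round(1).tolist(),t.mean(0),h.round(1).tolist(),h.mean(0))
d=np.array([onz(c,p,4)[:2] for p in [(387,32),(480,33),(369,272)]]); print(d.round(1).tolist())
delta((312,-99.5,51))
E
```

```text
[[254.6, 48.0], [350.9, 55.1], [373.6, -247.2], [276.4, -255.9]] [ 313.9 -100. ] [[310.3, -55.5], [315.4, -144.9]] [ 312.9 -100.2]
[[382.2, 75.6], [488.0, 81.9], [402.4, -234.9]]
49.38 [312.7 -99.4 222.7] [[-0.0735, 0.9973, 0.0015], [0.9973, 0.0735, -0.0012], [-0.0013, 0.0014, -1.0]] F [-0.2 -0.5  1.1] op 1.002 g 0.0
units [0.0003, -0.0019, 0.3434]
```

Call:
apply_moves --hand '[-1,-1,-1,-1,-1,-1,-1,-1]' --pt "-0.0015 0 0.08" --pt "0 0 0.08" --pt "0 0 0.08" --pt "0 0 0.07" --pt "0 0 0.025" --pt "0 0 0.008" --pt "0 0 0" --pt "0 0 0" --roll '[0,0,0,0,0,0,0,0]'

```text
time_s: 50.05
tool_pos: [312.8, -100.2, 50.8]
orientation: [2.137, 2.3, 0.0]
force: [1.3, -0.4, 0.5]
opening: 1.004
grasp_force: 0.0
```

Call:
apply_moves --hand '[1,1,1,1,1,1,1,1]' --pt "0 0 0" --pt "0 0 0" --pt "0 0 0" --pt "0 0 0" --pt "0 0 0" --pt "0 0 0" --pt "0 0 0" --pt "0 0 0" --roll '[0,0,0,0,0,0,0,0]' --newtons 60

```text
time_s: 50.72
tool_pos: [311.7, -99.6, 50.1]
orientation: [2.139, 2.301, 0.0]
force: [-1.2, -0.0, 9.1]
opening: 0.123
grasp_force: 58.9
```

Call:
apply_moves --hand '[1,1,1,1,1,1,1,1]' --pt "0 0 0" --pt "0 0 0" --pt "0 0 -0.02" --pt "0 0 -0.04" --pt "0 0 -0.06" --pt "0 0 0" --pt "0 0 0" --pt "0 0 0" --roll '[0,0,0,0,0,0,0,0]'

```text
time_s: 51.38
tool_pos: [311.3, -99.2, 109.2]
orientation: [-2.138, -2.3, 0.0]
force: [-0.1, 1.3, -2.8]
opening: 0.125
grasp_force: 59.7
```

```bash
python3 - <<'E'
from h import *
delta((444.4,-77,100))
E
```

```text
51.38 [311.3 -99.2 109.2] [[-0.0729, 0.9973, -0.0008], [0.9973, 0.0729, 0.0007], [0.0007, -0.0008, -1.0]] F [-0.1  1.3 -2.8] op 0.125 g 59.7
units [0.0249, 0.2688, 0.0182]
```

Call:
apply_moves --hand '[1,1,1,1,1,1,1,1]' --pt "0.005 0.0538 0" --pt "0.005 0.0538 0" --pt "0.005 0.0538 0" --pt "0.005 0.0538 0" --pt "0.005 0.0538 0" --pt "0 0 0" --pt "0 0 0" --pt "0 0 0" --roll '[0.001,0,0,0,0,0,0,0]'

```text
time_s: 52.05
tool_pos: [443.8, -77.1, 108.4]
orientation: [-2.138, -2.297, 0.002]
force: [-0.2, 0.8, -3.6]
opening: 0.122
grasp_force: 59.9
```

Call:
apply_moves --hand '[1,1,1,1]' --pt "0 0 0" --pt "0 0 0" --pt "0 0 0" --pt "0 0 0" --roll '[0,0,0,0]'

```text
time_s: 52.38
tool_pos: [444.6, -77.6, 109.9]
orientation: [2.142, 2.298, 0.0]
force: [-0.5, 0.7, -3.0]
opening: 0.122
grasp_force: 59.9
```

```bash
python3 - <<'E'
from h import *
delta((444.4,-77,55)); c,im=snap("wrist","w26")
E
```

```text
52.38 [444.6 -77.6 109.9] [[-0.0704, 0.9975, 0.0], [0.9975, 0.0704, -0.0], [-0.0, 0.0, -1.0]] F [-0.5  0.7 -3. ] op 0.122 g 59.9
units [0.0013, -0.0004, 0.1098]
```

View pics/w26.png

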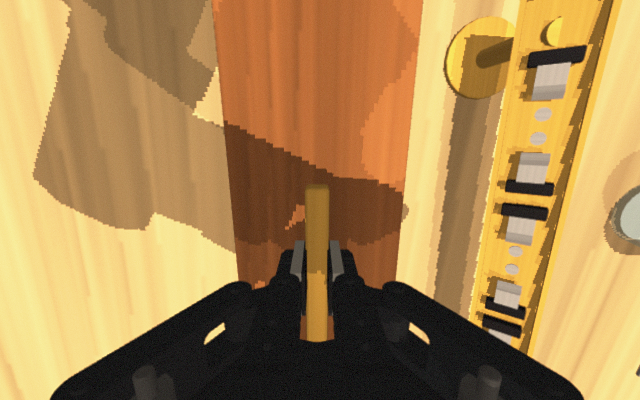

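The wrist view shows the cover held straight over the dock, with the handle in the pads at (317,260). Lowering it gently now.

Call:
apply_moves --hand '[1,1,1,1,1,1,1,1]' --pt "0.001 0 0.03" --pt "0 0 0.03" --pt "0 0 0.012" --pt "0 0 0.01" --pt "0 0 0.006" --pt "0 0 0" --pt "0 0 0" --pt "0 0 0" --roll '[0,0,0,0,0,0,0,0]'

```text
time_s: 53.1
tool_pos: [445.2, -77.1, 66.3]
orientation: [2.141, 2.298, 0.001]
force: [-0.1, 0.2, -2.6]
opening: 0.124
grasp_force: 59.8
```

Call:
apply_moves --hand '[1,1,1,1,1,1,1,1]' --pt "0 0 0.008" --pt "0 0 0.008" --pt "0 0 0.004" --pt "0 0 0.003" --pt "0 0 0.001" --pt "0 0 0" --pt "0 0 0" --pt "0 0 0" --roll '[0,0,0,0,0,0,0,0]'

```text
time_s: 53.77
tool_pos: [444.8, -77.0, 54.2]
orientation: [2.141, 2.299, -0.0]
force: [-3.8, 1.3, 4.9]
opening: 0.121
grasp_force: 61.1
```

Call:
apply_moves --hand '[1,1,-1,-1,-1,-1,-1,-1]' --pt "0 0 0.001" --pt "0 0 0" --pt "0 0 0" --pt "0 0 0" --pt "0 0 0" --pt "0 0 0" --pt "0 0 0" --pt "0 0 -0.04" --roll '[0,0,0,0,0,0,0,0]'

```text
time_s: 54.43
tool_pos: [443.6, -76.5, 71.2]
orientation: [-2.138, -2.295, 0.003]
force: [-0.8, 1.0, -0.5]
opening: 0.955
grasp_force: 0.0
```

Call:
apply_moves --hand '[-1,-1,-1,-1,-1,-1,-1,-1]' --pt "0 0 -0.08" --pt "0 0 -0.08" --pt "0 0 -0.08" --pt "0 0 -0.08" --pt "0 0 -0.08" --pt "0 0 0" --pt "0 0 0" --pt "0 0 0" --roll '[0,0,0,0,0,0,0,0]'

```text
time_s: 55.1
tool_pos: [444.6, -76.8, 272.4]
orientation: [-2.14, -2.298, 0.001]
force: [-0.1, 1.0, -0.9]
opening: 1.001
grasp_force: 0.0
```

```bash
python3 - <<'E'
from h import *
st(); c,_=snap("wrist","w27"); _,_=snap("side","d27",(180,130,440,330),1.5); _,_=snap("scene","s27",(230,120,400,300),1.6)
q=lambda z,hx,hy:[proj(c,[[444.4+x*np.cos(.07)-y*np.sin(.07),-77+x*np.sin(.07)+y*np.cos(.07),z]])[0].round(1).tolist() for x,y in[(-hx,hy),(hx,hy),(hx,-hy),(-hx,-hy)]]
print("expect cover top",q(47,49,153))
a=cv2.imread("pics/w27_raw.png"); b=cv2.imread("pics/d27.png"); s=cv2.imread("pics/s27.png")
W=np.zeros((600,800,3),np.uint8); W[:b.shape[0],:b.shape[1]]=b; W[:s.shape[0],400:400+s.shape[1]]=s; x=cv2.resize(a[20:300,200:480],None,fx=1,fy=1); W[310:590,:280]=x; cv2.imwrite("pics/f.png",W)
E
```

```text
55.1 [444.6 -76.8 272.4] [[-0.0709, 0.9975, -0.0013], [0.9975, 0.0709, 0.0006], [0.0007, -0.0012, -1.0]] F [-0.1  1.  -0.9] op 1.001 g 0.0
expect cover top [[274.2, 50.1], [356.9, 50.2], [347.9, 276.7], [283.1, 276.6]]
```

View pics/f.png

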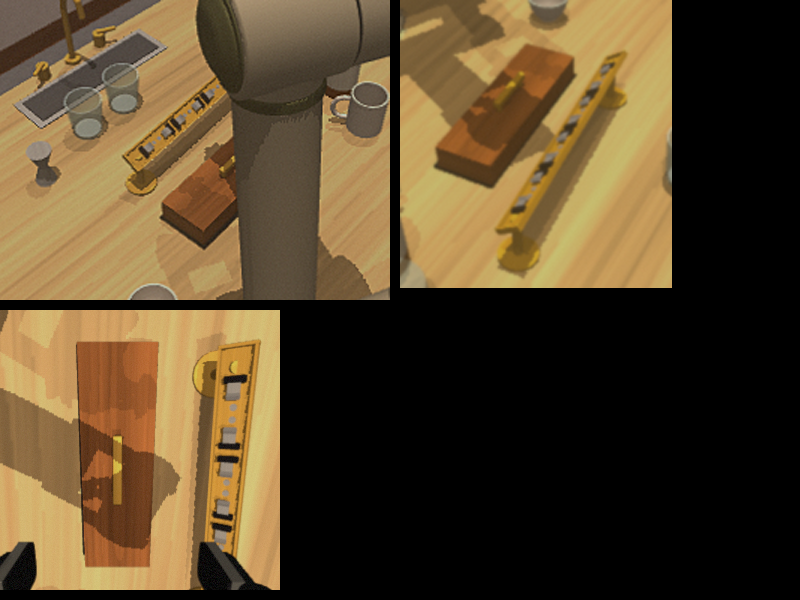

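The final views show the cover flat over the dock, with its top corners within about 3 px of where they should be when fully down. The rail is empty and the crockery is undisturbed. Handing in.

```bash
python3 -c "
from plant import close_job
print(close_job())"
```

```text
the job is handed in; nothing more can be done
None
```

The job is handed in: all four battery lights are seated lens-up in the dock wells, the cover is back fully down over the dock, and the glasses, bottles and crockery were left alone; it took about 55 s of the 210 s allowed, and no verdict came back.

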